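# Stack two blanks in the pressing jig and set its clamp leg

### The job

Stack the two plywood blanks squarely, edges flush, one on the other on the raised seat of the pressing jig. Then take the cam lever by its upright handle, push the spring-loaded sliding leg toward the pile until the dark line on its foot is at the pointer, and, holding the leg at that mark, swing the lever fully closed. Finish while still holding the handle, the leg at its mark and the lever closed (the lock screw goes in next, and without it the leg springs back); leave the other things on the bench alone.

Things in the scene. Friction and masses are not known exactly. Their poses are not given: they have to be found in the camera images.
- blank_a: plywood blank, a flat rectangular plate 50 x 90 x 14 mm with two small dark dots on top, about 60 g, lying flat on the bench; origin at the centre of its underside, x across its 50 mm width, y along its 90 mm length, z up. Take it across its 50 mm width
- blank_b: the other, identical blank (50 x 90 x 14 mm), same frame; either one may lie below
- jig: pressing jig fixed to the bench: aluminium base plate 110 (x) x 290 (y) x 12 mm with a raised plywood seat, an upright fence at its +y end and the sliding leg at its -y end. Origin on the bench under the seat's centre; y is the leg's sliding direction, pushing = +y. The seat's +x and -x sides are open for the fingers: only the 12 mm high base is there
- fence (a point): middle of the top edge of the fence's face, 48 mm from the seat's centre along the jig's y (3 mm beyond the seat's end); the dark steel fence is 90 mm wide, its top 55 mm above the bench
- pointer (a point): tip of the pointer on its post (16 x 14 mm, top 46 mm above the bench) beside the foot, at x = -26, y = -50 mm in the jig frame; the dark line on the foot belongs here
- seat (a point): centre of the raised seat's top face, 22 mm above the bench, axes as the jig's; the seat is 50 x 90 mm like the blanks (50 along x); the first blank's underside belongs here with its y along this y
- leg (a joint): slide of the leg along the jig's +y, m: 0 = drawn back (start), 0.050 = at its length mark, 0.065 = end of travel. A pile of blanks pushed against the fence stops it at about 0.053. A spring pulls it back with about 2 N at 0 and 4 N at the mark; nothing locks it, so it must be held
- foot (a point): middle of the top edge of the leg's foot face, which meets both blanks; 52 mm above the bench, at y = -95 mm + leg value in the jig frame. The foot is 46 mm wide, 10 mm thick, its underside 26 mm above the bench; the dark line lies 5 mm behind its face
- lever_hinge (a point): hinge of the cam lever on the leg (upright axis), 56 mm above the bench; it moves with the leg, at x = 0, y = -130 mm + leg value in the jig frame. Nothing of leg and lever apart from the handle is higher than 61 mm
- lever (a joint): swing of the cam lever, rad: 0 to 0.1 at the start = open, the lever points along the jig's -y; grows anticlockwise seen from above, the handle moving toward the jig's +x; 1.05 = fully closed (stop). Light friction, stays where it is. The handle's axis is 45 mm from the hinge, at hinge + 45 mm * (sin v, -cos v) in jig x, y: swing it in an arc
- handle: upright round black grip on the lever's end, 18 mm diameter, 55 mm tall, free to spin on its own axis; origin at the centre of its bottom, 60 mm above the bench, z up along it (top at 115 mm). Good to grip from above with the finger pads 20 to 45 mm over its bottom
- spacer_1: bystander, leave alone: dark grey spacer ring 56 mm across, 12 mm high; origin at the centre of its underside
- pencil_red: bystander, leave alone: flat red carpenter's pencil 171 mm long; origin at the centre of its underside
- wedge_1: bystander, leave alone: wooden wedge 28 x 110 x 18 mm; origin at the centre of its underside
- cutter_red: bystander, leave alone: round red cutter head 95 mm across, 40 mm high; origin at the centre of its underside
- spacer_0: bystander, leave alone: pale grey spacer ring 60 mm across, 20 mm high; origin at the centre of its underside

How it is judged (in metres and radians):
On the way, in this order (a step that is already met when the one before it is completed fails the run):
1. one blank lies squarely on the seat and is let go (((horizontal distance between blank_a and seat below 0.007 m and angle between the y axis of blank_a and the y axis of seat, either way round below 0.08 rad and angle between blank_a's own z axis and vertical below 0.06 rad and z of blank_a in the frame of seat between -0.003 and 0.003 m) or (horizontal distance between blank_b and seat below 0.007 m and angle between the y axis of blank_b and the y axis of seat, either way round below 0.08 rad and angle between blank_b's own z axis and vertical below 0.06 rad and z of blank_b in the frame of seat between -0.003 and 0.003 m)) and contact force between the fingers and blank_a below 0.1 N and contact force between the fingers and blank_b below 0.1 N), for 0.1 s.
2. the other blank lies squarely on the first and is let go (((horizontal distance between each of blank_a, blank_b and seat below 0.007 m and angle between the y axis of each of blank_a, blank_b and the y axis of seat, either way round below 0.08 rad and angle between each of blank_a, blank_b's own z axis and vertical below 0.06 rad and z of blank_a in the frame of seat between -0.003 and 0.003 m and z of blank_b in the frame of seat between 0.011 and 0.017 m) or (horizontal distance between each of blank_b, blank_a and seat below 0.007 m and angle between the y axis of each of blank_b, blank_a and the y axis of seat, either way round below 0.08 rad and angle between each of blank_b, blank_a's own z axis and vertical below 0.06 rad and z of blank_b in the frame of seat between -0.003 and 0.003 m and z of blank_a in the frame of seat between 0.011 and 0.017 m)) and horizontal distance between blank_a and blank_b below 0.0045 m and angle between the y axis of blank_a and the y axis of blank_b, either way round below 0.07 rad and contact force between the fingers and blank_a below 0.1 N and contact force between the fingers and blank_b below 0.1 N), for 0.1 s.
3. the leg is held at its mark by the handle, the lever still open (value of joint leg between 0.046 and 0.055 m and contact force between the fingers and handle above 2 N and value of joint lever below 0.35 rad), for 0.05 s.
4. the lever is closed with the leg still held at its mark (value of joint leg between 0.046 and 0.055 m and value of joint lever above 0.93 rad and contact force between the fingers and handle above 2 N), for 0.2 s.
At the end, for the whole second after the job is handed in: The blanks lie flat one on the other on the seat (each within 7 mm and 0.08 rad of the seat, within 4.5 mm and 0.07 rad of each other), untouched by the fingers; leg joint between 0.046 and 0.055 m; lever joint above 0.93 rad; the fingers hold the handle with more than 2 N; all at rest (all of step 2 and all of step 4 and linear speed of each of blank_a, blank_b below 0.02 m/s); the arm keeps its last pose, push and grip.
It fails at once if the lever is swung shut while the leg is off its mark (value of joint lever above 0.45 rad and value of joint leg below 0.042 m).
It fails at once if a bystander is moved by more than 20 mm (distance of any of spacer_1, pencil_red, wedge_1, cutter_red, spacer_0 from where it was at the start of the episode above 0.02 m).
It also fails if it takes over 72 s, if anything falls off the work surface, if the arm or the gripper's body presses on something with over 40 N, if the wrist force passes 120 N, or if a joint passes its speed limit or range.

### The arm

A 6-joint arm with a two-finger parallel gripper is mounted at the origin on a cart in front of the work surface, level with it; the furniture and walls round the work are solid. World frame = base frame: x ahead of the robot, y to its left, z up, the work surface at z = 0. Lengths are in mm, angles in rad, forces in N, time in s.
With the tool pointing down it reaches from about 300 to 775 mm from the base axis. Payload 14.6 kg.
Tool frame: the origin (TCP) lies between the finger pads; the fingertips stand 8 mm ahead of it and the grasp point (between the pads) lies 11 mm behind it; z points along the fingers, y is the direction in which the jaws open and shut (so a half turn about z gives the same grasp; the last joint's range is limited). The gripper opens to 94 mm and grips with 3 to 60 N. Pads are 16 mm wide; open, the fingers measure 119 mm over their backs; the gripper's body (75 mm by 177 mm) begins 78 mm behind the grasp point.
Start: joints at [1.062, 0.3, 1.521, -0, 1.321, -0.067], TCP at [235.158, 497.182, 213.446] pointing down, gripper open.
Joint ranges: [-3.03, 3.03], [-0.79, 2.21], [0.23, 2.52], [-1.04, 4.18], [0, 3.07], [-2.55, 2.55]. Speed limits (rad/s): [2.22, 2.22, 2.57, 3.14, 3.14, 3.14].

### API

Orientations are given as [roll, pitch, yaw] about the fixed x, y, z axes, in that order (R = Rz(yaw) Ry(pitch) Rx(roll)).
In Python, from cell import read_state, imaging, sign_off gives the robot as it stands. The module is installed in compiled form; this text tells all that it offers.
- The arm moves only by the tool send_rows, never from a script. Its argument "rows" is a list of rows, each a list of 6 numbers: the shift along the tool's x, y, z in cm, then the turn, a rotation vector about the tool's x, y, z in degrees. A call has 1 to 12 rows; each row is the pose to reach, as a shift and turn from the pose commanded when the call began, along the tool's axes at that moment; what a row does not reach only later rows make up. A row lasts 1/8 s, in which the tool goes at most 62.5 mm and 10.7 degrees, less where a joint would pass 70% of its speed; a pose out of reach is approached as far as the arm can. A call with a gripper value outside its range is refused whole. "hand" is the opening, from -1 (shut) to 1 (fully open), set as the call begins (left out, the last holds). The fingers move at their own pace and stop on an object; "grip_force" is the grip in N (left out, the last holds). Time passes only in rows, so rows that repeat a pose let the fingers close. It gives the time, the measured TCP pose, the force and the opening at its end, in the units of the state.
- read_state(): the state, without advancing time (a new reading comes with each control period).
- imaging.camera(name): name is "scene" or "top" or "wrist"; returns a dict with "image" (384x512x3 uint8, blue, green, red), "fx", "fy", "cx", "cy" (pixels), "R" (3x3) and "t" (3): a world point X has camera coordinates R X + t. Camera axes: x right, y down, z forward; pixel columns grow to the right and rows downward; lengths in mm; the calibration is good to about 2 mm. A picture is of the moment at which its call begins. There is no depth.
- sign_off(): hands the job in, once; it reports no verdict.
The state is a dict: "clock": time; "joints": joint angles; "qd": joint speeds; "effort": joint torques, N m; "eef_pos": TCP position; "eef_rot": TCP orientation; "wrist_force": force on the tool from outside, world axes, zero at the start; "moment": the same for the moment, N m; "finger_gap": finger opening in mm.
Only numpy, scipy, OpenCV 4.12 (cv2) and the standard library are available. Lean on these libraries where they do the work, as an engineer would, in place of code of your own. Each camera call takes 0.05 s, during which the arm holds its last target.

## Working session

There is one attempt and no reset: what is moved stays moved. The work goes in short steps, Python scripts to look and compute and a tool call to move; the robot and the scene stay as the last step left them, time stands still between calls to the robot, and variables do not carry over. Pictures are saved under pics/ and viewed, and the job is handed in when it is done.

Besides the shell and the picture viewer there is one more tool, called after ">>>" as name(argument=value, ...), one argument or row to a line, values as JSON. send_rows: Moves the arm, as the interface text tells. Its arguments: {"type":"object","properties":{"rows":{"type":"array"},"hand":{"type":"number"},"grip_force":{"type":"number"}},"required":["rows"]}

```bash
mkdir -p pics
cat > h.py <<'E'
import numpy as np, cv2
from cell import read_state, imaging
def snap(name, f):
    c=imaging.camera(name); cv2.imwrite('pics/'+f+'.png', c['image']); np.savez('pics/'+f+'.npz', **c); return c
def load(f):
    d=np.load('pics/'+f+'.npz'); return {k:d[k] for k in d.files}
def proj(c,X):
    p=np.asarray(c['R'])@np.asarray(X,float)+np.asarray(c['t']).ravel(); return np.array([c['fx']*p[0]/p[2]+c['cx'], c['fy']*p[1]/p[2]+c['cy']])
def ray(c,u,v):
    R=np.asarray(c['R']); t=np.asarray(c['t']).ravel()
    o=-R.T@t; d=R.T@np.array([(u-c['cx'])/c['fx'],(v-c['cy'])/c['fy'],1.0]); return o,d
def onz(c,u,v,z):
    o,d=ray(c,u,v); return (o+d*(z-o[2])/d[2])
E
python3 - <<'E'
from h import *
s=read_state()
print(s)
for n in ['scene','top','wrist']:
    c=snap(n,n+'0'); R=np.asarray(c['R']); print(n,c['fx'],c['fy'],c['cx'],c['cy'],(-R.T@np.asarray(c['t']).ravel()).round(1),R.round(3).tolist())
E
```

```text
{'clock': 0.0, 'joints': array([ 1.06239097e+00,  3.00517074e-01,  1.52160833e+00,  1.19860450e-05,
        1.32069169e+00, -6.66220714e-02]), 'qd': array([ 0.00148864, -0.00064775,  0.00069462,  0.00023541,  0.00029437,
       -0.00127114]), 'effort': array([ 7.03038677e-04, -5.31798756e+01, -3.52745354e+01,  7.10150390e-02,
        2.43337720e-02, -1.88106715e-04]), 'eef_pos': array([235.03619443, 496.95933313, 212.84958022]), 'eef_rot': array([-3.14037170e+00, -9.30981459e-05,  2.69980634e+00]), 'wrist_force': array([0.0076143 , 0.59193587, 0.57881637]), 'moment': array([-0.00341048,  0.05425548,  0.09462818]), 'finger_gap': 93.86291130692427}
scene 449.0960455580523 449.0960455580523 256.360336683695 181.97354952739704 [   9.7 -736.7  916.2] [[0.764, -0.645, 0.02], [-0.44, -0.543, -0.716], [0.472, 0.538, -0.698]]
top 368.1511204063324 368.1511204063324 253.45799398671772 189.3330095170682 [ 377.9  -71.9 1013.9] [[-0.019, -1.0, 0.006], [-0.982, 0.018, -0.188], [0.188, -0.009, -0.982]]
wrist 326.6811584956831 326.6811584956831 255.20859735898512 194.7530906469507 [164.8 530.3 384.6] [[0.427, 0.904, -0.001], [0.872, -0.412, 0.266], [0.24, -0.115, -0.964]]
```

View pics/scene0.png

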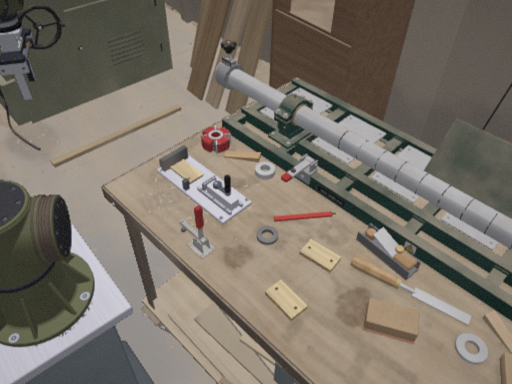

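View pics/top0.png

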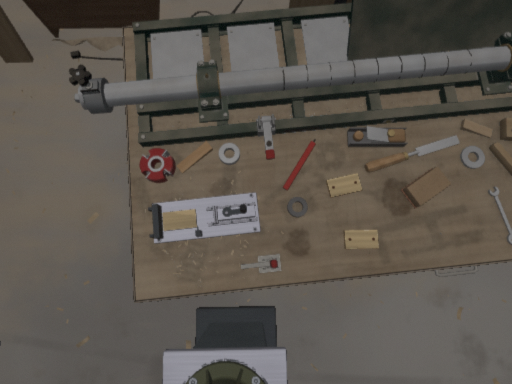

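View pics/wrist0.png

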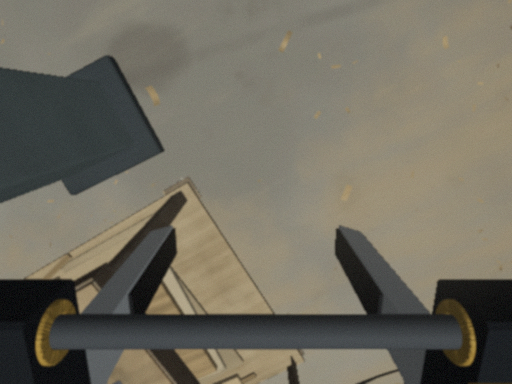

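The scene and top views show the jig with its fence at left (top ≈(157,222)), the handle near (244,209), blanks near (344,185) and (361,239) in top. I'll zoom in and measure next.

Run:
```python
from h import *
s0=load('scene0'); t0=load('top0')
for c in (s0,t0): print(proj(c,[235,497,213]), proj(c,[0,0,100]))
im=t0['image']; 
cv2.imwrite('pics/top0_jig.png', cv2.resize(im[185:250,140:270],None,fx=6,fy=6,interpolation=cv2.INTER_CUBIC))
cv2.imwrite('pics/top0_bl.png', cv2.resize(im[165:260,270:400],None,fx=6,fy=6,interpolation=cv2.INTER_CUBIC))
im=s0['image']; 
cv2.imwrite('pics/scene0_jig.png', cv2.resize(im[140:225,150:260],None,fx=7,fy=7,interpolation=cv2.INTER_CUBIC))
cv2.imwrite('pics/scene0_bl.png', cv2.resize(im[230:330,255:355],None,fx=6,fy=6,interpolation=cv2.INTER_CUBIC))
```

```text
[29.35154176 87.48797726] [ 23.46634208 270.04884529]
[-25.01691315 336.23484822] [222.26957313 431.97227298]
```

View pics/top0_jig.png

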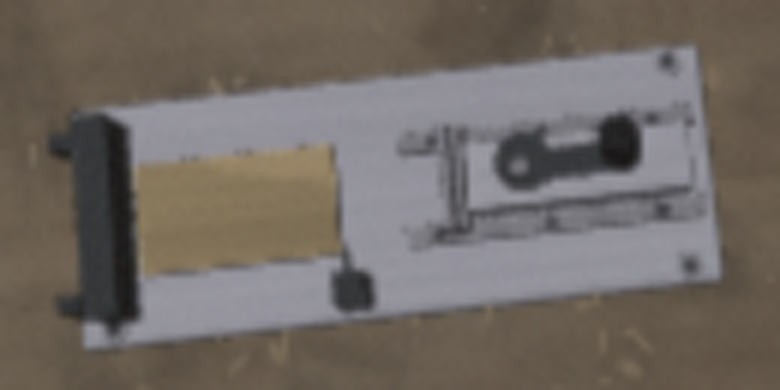

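View pics/top0_bl.png

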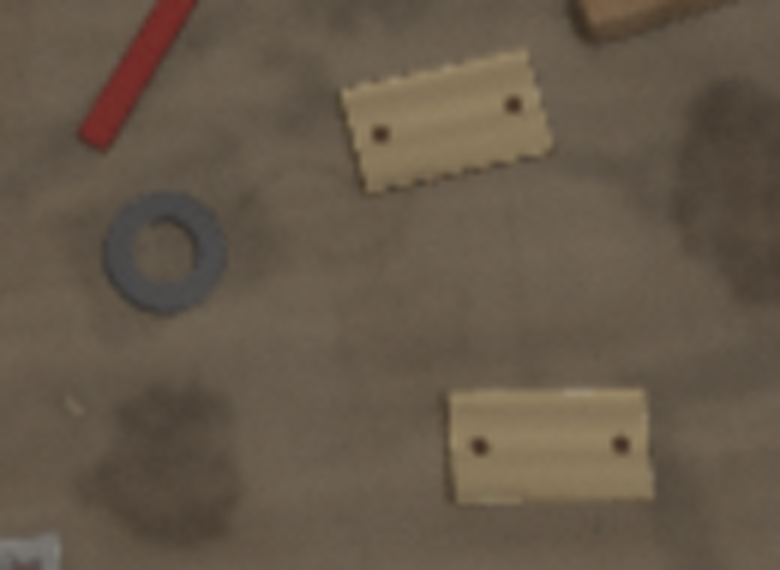

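View pics/scene0_jig.png

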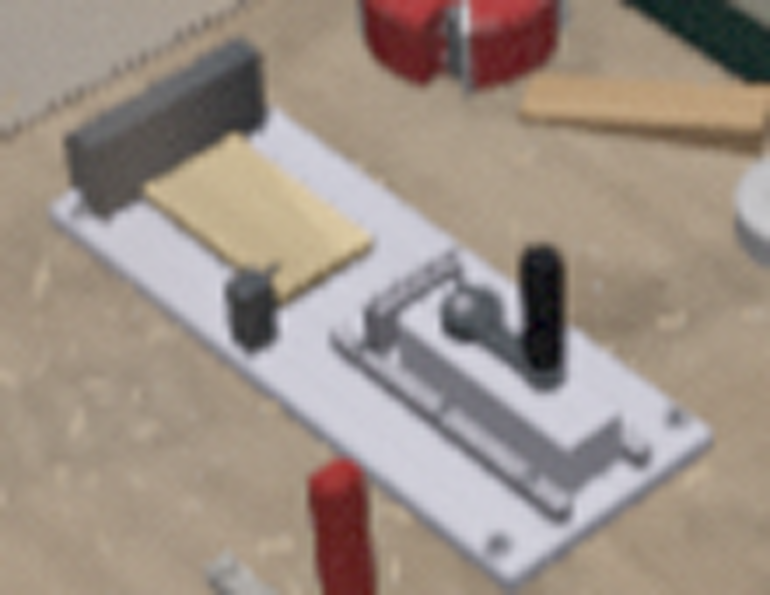

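```bash
cat > meas.py <<'E'
from h import *
import sys
def quadfit(c,mask,z):
    cs,_=cv2.findContours(mask,cv2.RETR_EXTERNAL,cv2.CHAIN_APPROX_NONE)
    out=[]
    for k in cs:
        if cv2.contourArea(k)<60: continue
        P=np.array([onz(c,p[0][0],p[0][1],z)[:2] for p in k],np.float32)
        r=cv2.minAreaRect(P)
        m=cv2.moments(k); cen=onz(c,m['m10']/m['m00'],m['m01']/m['m00'],z)[:2]
        out.append((cen,r,cv2.contourArea(k)))
    return out
E
python3 - <<'E'
from meas import *
for n in ['top0','scene0']:
    c=load(n); hsv=cv2.cvtColor(c['image'],cv2.COLOR_BGR2HSV)
    pts = {'top0':[(344,185),(361,239),(180,220),(220,230),(300,225)],'scene0':[(320,255),(287,299),(187,172),(235,205),(250,240)]}[n]
    for p in pts: print(n,p,hsv[p[1],p[0]], c['image'][p[1],p[0]])
E
```

```text
top0 (344, 185) [ 19  85 138] [ 92 121 138]
top0 (361, 239) [ 19  83 139] [ 94 122 139]
top0 (180, 220) [ 19  84 134] [ 90 118 134]
top0 (220, 230) [124  13 153] [153 145 146]
top0 (300, 225) [ 16  63 101] [ 76  89 101]
scene0 (320, 255) [ 20  65 203] [151 185 203]
scene0 (287, 299) [ 20  65 208] [155 190 208]
scene0 (187, 172) [ 20  69 193] [141 176 193]
scene0 (235, 205) [120  17 122] [122 114 114]
scene0 (250, 240) [ 15  54 165] [130 148 165]
```

Run:
```python
from meas import *
c=load('top0'); im=cv2.resize(c['image'],None,fx=4,fy=4,interpolation=cv2.INTER_CUBIC)
c4=dict(c); 
for k in ('fx','fy'): c4[k]=c[k]*4
c4['cx']=(c['cx']+.5)*4-.5; c4['cy']=(c['cy']+.5)*4-.5
hsv=cv2.cvtColor(im,cv2.COLOR_BGR2HSV)
m=cv2.inRange(hsv,(15,60,116),(24,130,200)); m=cv2.morphologyEx(m,cv2.MORPH_OPEN,np.ones((7,7))); m=cv2.morphologyEx(m,cv2.MORPH_CLOSE,np.ones((25,25)))
for z in (14,22):
  for cen,r,a in quadfit(c4,m,z):
    if a>3000: print('top z',z,cen.round(1),np.round(r[0],1),np.round(r[1],1),round(r[2],2),a)
m2=cv2.inRange(hsv,(100,3,115),(140,40,200)); m2=cv2.morphologyEx(m2,cv2.MORPH_OPEN,np.ones((5,5))); m2=cv2.morphologyEx(m2,cv2.MORPH_CLOSE,np.ones((40,40)))
for cen,r,a in quadfit(c4,m2,12):
    if a>10000: print('base',cen.round(1),np.round(r[0],1),np.round(r[1],1),round(r[2],2),a)
cv2.imwrite('pics/m1.png',cv2.resize(np.hstack([m,m2])[600:1100,:],(0,0),fx=0.19,fy=0.5))
# scene
c=load('scene0'); im=cv2.resize(c['image'],None,fx=4,fy=4,interpolation=cv2.INTER_CUBIC)
c5=dict(c)
for k in ('fx','fy'): c5[k]=c[k]*4
c5['cx']=(c['cx']+.5)*4-.5; c5['cy']=(c['cy']+.5)*4-.5
hsv=cv2.cvtColor(im,cv2.COLOR_BGR2HSV)
m=cv2.inRange(hsv,(17,40,175),(26,130,255)); m=cv2.morphologyEx(m,cv2.MORPH_OPEN,np.ones((7,7))); m=cv2.morphologyEx(m,cv2.MORPH_CLOSE,np.ones((25,25)))
for z in (14,22):
  for cen,r,a in quadfit(c5,m,z):
    if 4000<a<60000: print('scene z',z,cen.round(1),np.round(r[0],1),np.round(r[1],1),round(r[2],2),a)
```

```text
top z 14 [ 428.9 -369.7] [ 428.7 -369.8] [90.1 51.8] 89.88 9632.0
top z 14 [489.3 122.7] [489.5 122.5] [48.4 89.3] 5.17 8908.5
top z 14 [ 579.6 -333.5] [ 579.5 -333.5] [51.7 91.3] 11.54 8780.0
top z 14 [666.4  84.1] [667.   84.3] [ 24.9 108.6] 40.59 4453.0
top z 22 [ 428.5 -367.3] [ 428.3 -367.4] [89.3 51.4] 89.88 9632.0
top z 22 [488.5 121.1] [488.6 120.9] [48.  88.5] 5.17 8908.5
top z 22 [ 578.  -331.4] [ 577.9 -331.4] [51.3 90.5] 11.54 8780.0
top z 22 [664.1  82.9] [664.7  83. ] [ 24.7 107.7] 40.59 4453.0
base [118.5  -1.6] [114.8   0.9] [314.2  81.7] 88.83 46768.5
base [495.3  22. ] [494.3  50.6] [107.7 287.1] 5.27 49137.0
scene z 14 [ 261.3 -220.1] [ 260.2 -225.8] [57.8 83.4] 10.55 5060.5
scene z 14 [ 428.5 -373. ] [ 428.9 -371.3] [91.5 50.5] 89.42 12073.5
scene z 14 [ 579.9 -335.8] [ 580.6 -334.4] [53.4 91.6] 11.08 9513.0
scene z 14 [492.7 127.1] [491.9 126.6] [49.7 91.3] 4.76 5028.5
scene z 22 [ 259.1 -224.7] [ 257.9 -230.3] [57.3 82.6] 10.55 5060.5
scene z 22 [ 424.8 -376.3] [ 425.2 -374.6] [90.7 50.1] 89.42 12073.5
scene z 22 [ 574.8 -339.3] [ 575.6 -338. ] [52.9 90.7] 11.08 9513.0
scene z 22 [488.4 119.4] [487.7 118.9] [49.2 90.5] 4.76 5028.5
```

View pics/scene0_bl.png

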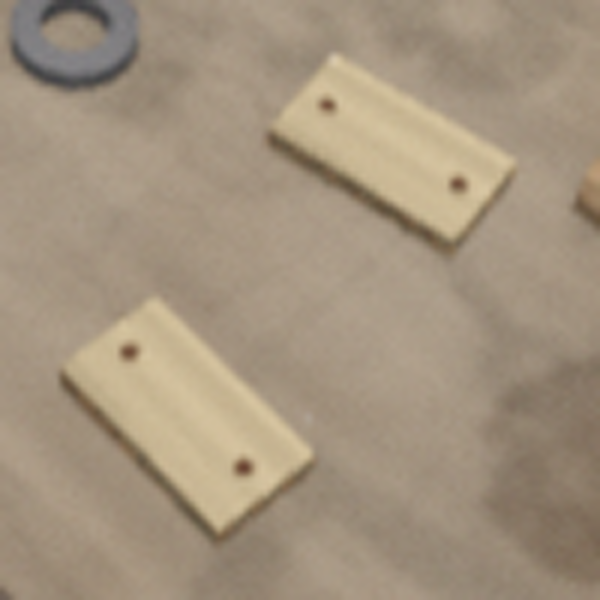

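>>> send_rows(
  rows=[
    [-4,-2.9,-0.4,0,0,6],
    [-8,-5.8,-0.8,0,0,12],
    [-12,-8.7,-1.2,0,0,18],
    [-16,-11.6,-1.6,0,0,24],
    [-20,-14.5,-2,0,0,30],
    [-24,-17.4,-2.4,0,0,36],
    [-28,-20.3,-2.8,0,0,42],
    [-32,-23.2,-3.2,0,0,48],
    [-36,-26.1,-3.6,0,0,54],
    [-40,-29,-4,0,0,59.6],
    [-40,-29,-4,0,0,59.6],
    [-40,-29,-4,0,0,59.6],
  ],
  hand=1,
  grip_force=20,
)

```text
clock: 1.65
eef_pos: [472.4, 64.3, 253.2]
eef_rot: [-3.141, -0.0, 1.66]
wrist_force: [-0.6, 0.4, 0.5]
finger_gap: 94.3
```

Run:
```python
from h import *
c=snap('wrist','w1'); R=np.asarray(c['R']); print((-R.T@np.asarray(c['t']).ravel()).round(1)); s=read_state(); print(s['eef_pos'],s['eef_rot'],s['clock'])
```

```text
[465.4 141.5 424.8]
[472.34787193  64.68054374 253.28333155] [-3.14119424e+00 -1.40099732e-04  1.66095907e+00] 1.7
```

View pics/w1.png

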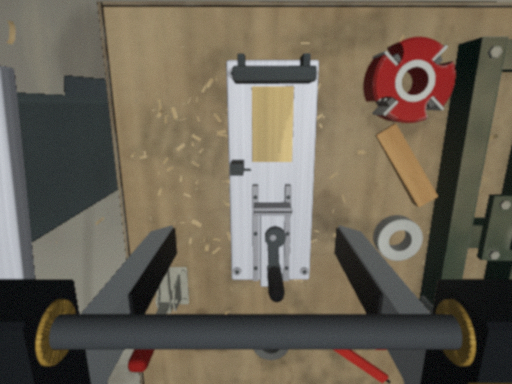

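The wrist view shows the jig upright: base corners ≈(228,62),(318,62),(309,279),(232,279), the seat at (252–294, 86–161), the handle at (276,290).

```bash
cat > meas2.py <<'E'
from meas import *
def up(c,k=4):
    im=cv2.resize(c['image'],None,fx=k,fy=k,interpolation=cv2.INTER_CUBIC); d=dict(c)
    for q in ('fx','fy'): d[q]=c[q]*k
    d['cx']=(c['cx']+.5)*k-.5; d['cy']=(c['cy']+.5)*k-.5
    return im,d
E
python3 - <<'E'
from meas2 import *
c=load('w1'); im,d=up(c); hsv=cv2.cvtColor(im,cv2.COLOR_BGR2HSV)
for p in [(270,120),(240,130),(300,200),(180,60),(270,190)]: print(p,hsv[p[1]*4,p[0]*4])
sub=np.zeros(im.shape[:2],np.uint8)
m=cv2.inRange(hsv,(15,60,130),(26,200,255)); sub[60*4:175*4,238*4:308*4]=255
ms=m&sub; ms=cv2.morphologyEx(ms,cv2.MORPH_OPEN,np.ones((7,7))); ms=cv2.morphologyEx(ms,cv2.MORPH_CLOSE,np.ones((25,25)))
for cen,r,a in quadfit(d,ms,22):
    if a>3000: print('seat',cen.round(1),np.round(r[0],1),np.round(r[1],1),round(r[2],2),a)
mb=cv2.inRange(hsv,(0,0,150),(179,38,255)); s2=np.zeros_like(sub); s2[50*4:285*4,222*4:325*4]=255; mb&=s2
mb=cv2.morphologyEx(mb,cv2.MORPH_OPEN,np.ones((9,9)))
cv2.imwrite('pics/w1m.png',cv2.resize(np.hstack([ms,mb])[40*4:300*4,:],(0,0),fx=.19,fy=.5))
# edges of base: left/right edges by row, fit lines
L=[];Rr=[]
for v in range(90*4,270*4,8):
    xs=np.where(mb[v])[0]
    if len(xs)>40: L.append(onz(d,xs[0],v,12)[:2]); Rr.append(onz(d,xs[-1],v,12)[:2])
for n,P in (('L',L),('R',Rr)):
    P=np.array(P,np.float32); vx,vy,x0,y0=cv2.fitLine(P,cv2.DIST_HUBER,0,0.01,0.01).ravel(); 
    a=np.degrees(np.arctan2(-vx*np.sign(vy),abs(vy))); print(n,'yaw',a,'x at y=120',x0+vx/vy*(120-y0))
E
```

```text
(270, 120) [ 21  96 186]
(240, 130) [113  11 210]
(300, 200) [110  11 202]
(180, 60) [ 18  82 149]
(270, 190) [113  11 205]
seat [487.2 121.6] [487.4 119.8] [48.5 88.6] 5.28 47383.0
L yaw 5.3945284 x at y=120 433.2122
R yaw 5.2981887 x at y=120 542.0565
```

View pics/w1m.png

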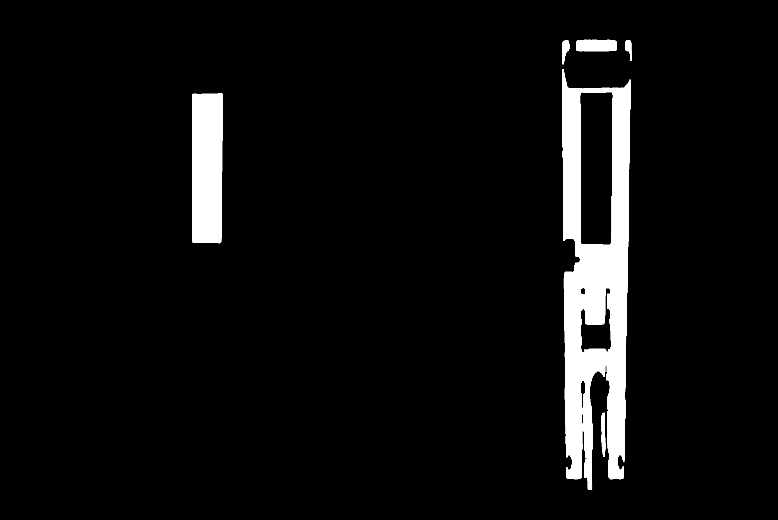

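Seat centre ≈ (487.7, 120.2), jig yaw ≈ 5.3° (three views agree within 2 mm). Now to the first blank at ≈(429, −370.5).

>>> send_rows(
  rows=[
    [-4.3,-0.8,0,0,0,0.5],
    [-8.6,-1.6,0,0,0,1],
    [-12.9,-2.4,0,0,0,1.5],
    [-17.1,-3.3,1,0,0,2],
    [-21.4,-4.1,2.5,0,0,2.5],
    [-25.7,-4.9,4.5,0,0,3],
    [-30,-5.7,6.5,0,0,3.5],
    [-34.3,-6.6,8.5,0,0,4],
    [-38.6,-7.4,10.5,0,0,5],
    [-42.8,-8.2,12.5,0,0,5.4],
    [-42.8,-8.2,13.3,0,0,5.4],
    [-42.8,-8.2,13.3,0,0,5.4],
  ],
  hand=1,
)

```text
clock: 3.2
eef_pos: [429.4, -368.2, 120.0]
eef_rot: [-3.141, -0.001, 1.567]
wrist_force: [0.2, -0.2, -0.5]
finger_gap: 94.0
```

```bash
cat > blank.py <<'E'
from meas2 import *
def blank(f,z,crop=None,lo=(14,40,140),hi=(27,160,255)):
    c=snap('wrist',f); im,d=up(c,2); hsv=cv2.cvtColor(im,cv2.COLOR_BGR2HSV)
    m=cv2.inRange(hsv,lo,hi)
    s=read_state(); print('eef',s['eef_pos'].round(2),s['eef_rot'].round(4),s['clock'],s['finger_gap'].__round__(1))
    return c,im,d,hsv,m
E
python3 - <<'E'
from blank import *
c,im,d,hsv,m=blank('w2',14)
print(hsv[390,510],hsv[100,200], hsv[390,760])
E
```

```text
eef [ 429.62 -368.29  120.75] [ 3.1416e+00 -2.0000e-04  1.5671e+00] 3.25 93.9
[ 21 102 195] [98 35 59] [ 20  82 147]
```

View pics/w2.png

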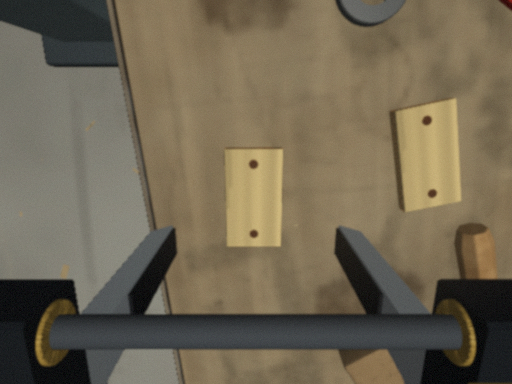

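The wrist picture shows the first blank centred at (254,197), dots at (253,164) and (254,234), and the second blank around (429,155).

Run:
```python
from meas2 import *
c=load('w2'); im,d=up(c,4); hsv=cv2.cvtColor(im,cv2.COLOR_BGR2HSV)
m=cv2.inRange(hsv,(15,60,172),(27,160,255)); m=cv2.morphologyEx(m,cv2.MORPH_OPEN,np.ones((9,9))); m=cv2.morphologyEx(m,cv2.MORPH_CLOSE,np.ones((45,45)))
for cen,r,a in quadfit(d,m,14):
    if a>30000: print(cen.round(1),np.round(r[0],1),np.round(r[1],1),round(r[2],2),a)
for u,v in [(253,164),(254,234)]: print(onz(c,u,v,14))
print('tcp px at z14', proj(c,[429.62,-368.29,14]), proj(c,[429.62,-368.29,120.75]))
```

```text
[ 428.7 -370.2] [ 428.1 -371.4] [89.2 48.5] 88.96 80108.0
[ 579.1 -333.1] [ 578.1 -334.7] [48.5 89.1] 11.77 88481.5
[ 427.09643134 -339.91995444   14.        ]
[ 427.66316573 -404.45216414   14.        ]
tcp px at z14 [256.03163155 195.79027408] [256.25354807 246.29835782]
```

>>> send_rows(
  rows=[
    [-0.1,-0.1,2.5,0,0,0],
    [-0.15,-0.1,5.5,0,0,0],
    [-0.15,-0.1,8.2,0,0,0],
    [-0.15,-0.1,10,0,0,0],
    [-0.15,-0.1,10.8,0,0,0],
    [-0.15,-0.1,10.9,0,0,0],
    [-0.15,-0.1,10.9,0,0,0],
  ],
  hand=1,
)

```text
clock: 4.12
eef_pos: [428.4, -371.3, 12.3]
eef_rot: [3.141, 0.001, 1.565]
wrist_force: [0.1, -0.7, -1.0]
finger_gap: 93.8
```

Run:
```python
from h import *
c=snap('wrist','w3'); s=read_state(); print(s['eef_pos'].round(2),s['eef_rot'].round(4),s['wrist_force'].round(2),s['clock'])
```

```text
[ 428.35 -371.37   12.26] [3.1407e+00 8.0000e-04 1.5653e+00] [ 0.28  0.11 -0.65] 4.175
```

View pics/w3.png

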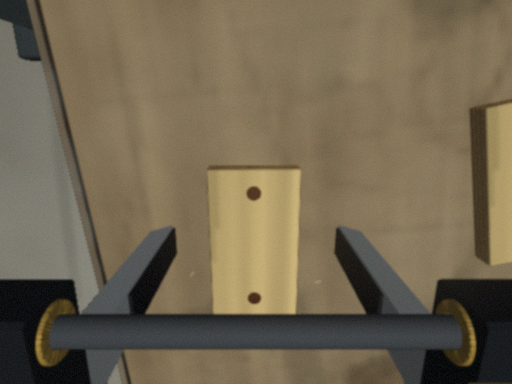

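The blank stands between the open fingers, dots at (254,193) and (254,298). Closing.

>>> send_rows(
  rows=[
    [0,0,0,0,0,0],
    [0,0,0,0,0,0],
    [0,0,0,0,0,0],
    [0,0,0,0,0,0],
    [0,0,0,0,0,0],
    [0,0,0,0,0,0],
  ],
  hand=-1,
  grip_force=25,
)

```text
clock: 4.92
eef_pos: [428.0, -371.1, 11.4]
eef_rot: [-3.142, -0.0, 1.565]
wrist_force: [-0.3, 0.1, -0.2]
finger_gap: 49.8
```

Run:
```python
from h import *
c=load('w3'); a=onz(c,254,193,14); b=onz(c,254,298,14); print(a,b,(a+b)/2)
c=snap('wrist','w4'); s=read_state(); print(s['eef_pos'].round(2),s['eef_rot'].round(4),s['finger_gap'],s['wrist_force'].round(2),s['clock'])
```

```text
[ 427.57942711 -339.79842832   14.        ] [ 427.19743728 -404.12104206   14.        ] [ 427.38843219 -371.95973519   14.        ]
[ 428.01 -371.09   11.44] [-3.1415 -0.      1.5654] 49.2894945529774 [ 0.24 -0.48  0.55] 4.975
```

View pics/w4.png

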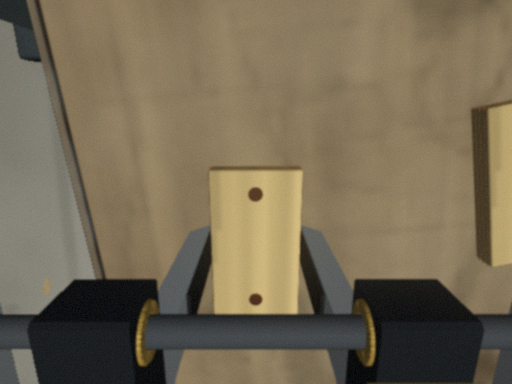

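>>> send_rows(
  rows=[
    [0,0,-3,0,0,0],
    [1,0,-8,0,0,0],
    [4.5,0.5,-13,0,0,-0.5],
    [9.5,1.1,-16.5,0,0,-1],
    [15,1.8,-17,0,0,-1.6],
    [20.5,2.4,-17,0,0,-2.2],
    [26,3,-17,0,0,-2.8],
    [31.5,3.7,-17,0,0,-3.4],
    [37,4.3,-17,0,0,-4],
    [42,4.9,-17,0,0,-4.6],
    [46.5,5.4,-17,0,0,-5.2],
    [49.2,5.67,-17,0,0,-5.6],
  ],
)

```text
clock: 6.48
eef_pos: [487.3, 122.6, 181.4]
eef_rot: [-3.142, -0.0, 1.665]
wrist_force: [-0.3, -1.2, 0.1]
finger_gap: 49.7
```

>>> send_rows(
  rows=[
    [0,0,0,0,0,0],
    [0,0,3,0,0,0],
    [0,0,6,0,0,0],
    [0,0,8.5,0,0,0],
    [0,0,10,0,0,0],
    [0,0,10,0,0,0],
    [0,0,10,0,0,0],
  ],
)

```text
clock: 7.35
eef_pos: [487.9, 120.5, 82.4]
eef_rot: [3.14, -0.0, 1.663]
wrist_force: [1.2, 0.2, -0.4]
finger_gap: 49.6
```

Run:
```python
from h import *
c=snap('wrist','w5'); s=read_state(); print(s['eef_pos'].round(2),s['eef_rot'].round(4),s['finger_gap'],s['wrist_force'].round(2),s['clock'])
```

```text
[487.95 120.55  82.43] [ 3.1400e+00 -1.0000e-04  1.6629e+00] 50.049019732178124 [ 0.48 -0.71 -0.24] 7.4
```

View pics/w5.png

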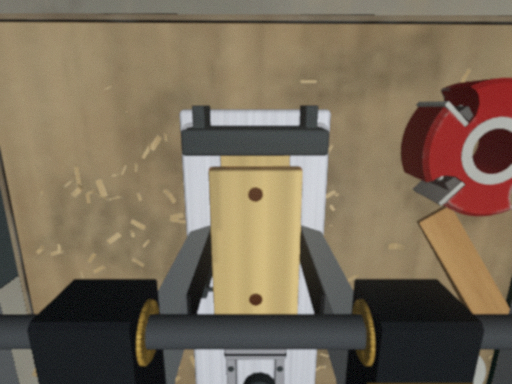

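The blank hangs over the seat, its edges (209–302) centred between the base edges (181–330); the fence's front top edge is near row 155.

Run:
```python
from meas2 import *
c=load('w5'); g=cv2.cvtColor(c['image'],cv2.COLOR_BGR2GRAY)
for u in (200,240,270,310):
    col=g[140:175,u].astype(int); print(u,col.tolist())
for v in (185,):
    print(g[v,176:190].tolist(), g[v,320:335].tolist())
```

```text
200 [67, 67, 67, 69, 68, 65, 67, 66, 69, 70, 68, 68, 70, 65, 67, 115, 169, 202, 204, 207, 207, 204, 200, 205, 203, 202, 204, 204, 203, 203, 205, 206, 206, 203, 204]
240 [75, 71, 68, 73, 71, 72, 72, 71, 77, 72, 71, 71, 68, 69, 66, 93, 131, 156, 159, 160, 160, 161, 160, 159, 160, 154, 122, 95, 89, 102, 131, 154, 166, 171, 169]
270 [74, 75, 76, 73, 74, 69, 71, 77, 74, 74, 71, 76, 63, 64, 70, 97, 143, 168, 170, 170, 168, 169, 171, 171, 172, 159, 127, 99, 92, 104, 136, 161, 175, 180, 178]
310 [75, 78, 75, 75, 75, 79, 73, 71, 73, 80, 74, 71, 73, 69, 81, 128, 181, 204, 207, 206, 209, 207, 207, 207, 206, 206, 207, 208, 205, 206, 206, 210, 208, 208, 208]
[122, 122, 119, 119, 123, 121, 123, 131, 153, 175, 195, 201, 199, 199] [210, 210, 213, 208, 197, 182, 151, 129, 120, 119, 121, 125, 127, 127, 123]
```

Run:
```python
from meas2 import *
c=load('w5')
th=0.0925; R=np.array([[np.cos(th),-np.sin(th)],[np.sin(th),np.cos(th)]])
def jig(p): return R.T@(np.asarray(p)[:2]-np.array([487.7,120.2]))
for u in (200,240,270,310): print('fence',jig(onz(c,u,155.3,55)).round(2))
a=onz(c,184.3,185,12); b=onz(c,326,185,12); print('base edges',jig(a).round(2),jig(b).round(2))
# blank top edge (z = 82.4-11.4+14=85) bottom edge z=71; dark row 168 is the end face
zt=82.4-11.4+14
for u in (240,270): print('blank end top',jig(onz(c,u,170.5,zt)).round(2),'bottom',jig(onz(c,u,165.8,zt-14)).round(2))
for p in ((255.5,194),(256,299)): print('dot',jig(onz(c,p[0],p[1],zt)).round(2))
```

```text
fence [-33.81  47.83]
fence [-9.35 47.83]
fence [ 8.99 47.82]
fence [33.46 47.82]
base edges [-54.05  18.64] [53.95 18.62]
blank end top [-8.08 44.32] bottom [-8.69 44.25]
blank end top [ 7.7  44.31] bottom [ 8.32 44.25]
dot [ 0.08 31.5 ]
dot [  0.38 -32.56]
```

>>> send_rows(
  rows=[
    [0.05,0,1.5,0,0,0],
    [0.05,0,3,0,0,0],
    [0.05,0,4,0,0,0],
    [0.05,0,4.5,0,0,0],
    [0.05,0,4.7,0,0,0],
    [0.05,0,4.7,0,0,0],
    [0.05,0,4.7,0,0,0],
  ],
)

```text
clock: 8.28
eef_pos: [487.6, 121.1, 34.8]
eef_rot: [3.141, -0.0, 1.663]
wrist_force: [-0.2, -0.8, -0.7]
finger_gap: 49.6
```

Run:
```python
from h import *
c=snap('scene','s5'); s=read_state(); print(s['eef_pos'].round(2),s['eef_rot'].round(4),s['finger_gap'],s['wrist_force'].round(2),s['clock'])
cv2.imwrite('pics/s5z.png', cv2.resize(c['image'][90:225,130:270],None,fx=5,fy=4.4,interpolation=cv2.INTER_CUBIC))
```

```text
[487.53 121.15  34.76] [ 3.141  -0.      1.6631] 49.728158579949685 [0.11 0.66 0.47] 8.325
```

View pics/s5z.png

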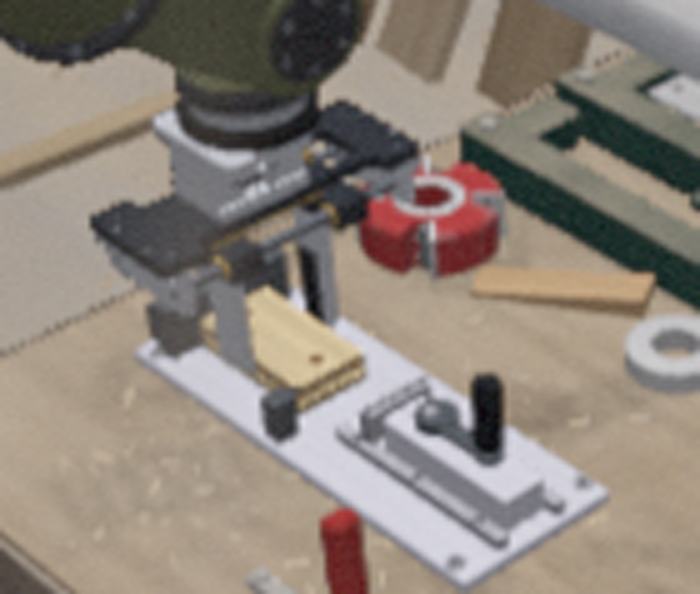

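>>> send_rows(
  rows=[
    [0,0,0.05,0,0,0],
    [0,0,0.05,0,0,0],
  ],
)

```text
clock: 8.57
eef_pos: [487.4, 121.1, 34.0]
eef_rot: [3.142, 0.0, 1.663]
wrist_force: [-0.2, -0.4, -0.8]
finger_gap: 49.3
```

>>> send_rows(
  rows=[
    [0,0,0,0,0,0],
    [0,0,0,0,0,0],
    [0,0,0,0,0,0],
    [0,0,0,0,0,0],
    [0,0,-1,0,0,0],
    [0,0,-3,0,0,0],
    [0,0,-6,0,0,0],
    [0,0,-9,0,0,0],
    [0,0,-10,0,0,0],
    [0,0,-10,0,0,0],
    [0,0,-10,0,0,0],
  ],
  hand=1,
)

```text
clock: 9.95
eef_pos: [486.9, 121.0, 132.9]
eef_rot: [-3.14, 0.0, 1.663]
wrist_force: [-0.1, -0.2, -0.0]
finger_gap: 94.1
```

Run:
```python
from h import *
c=snap('wrist','w6'); s=read_state(); print(s['eef_pos'].round(2),s['eef_rot'].round(4),s['finger_gap'],s['wrist_force'].round(2),s['clock'])
```

```text
[486.9  121.02 132.87] [-3.1398e+00  2.0000e-04  1.6631e+00] 93.77510421249791 [-0.61 -0.47  0.34] 10.0
```

View pics/w6.png

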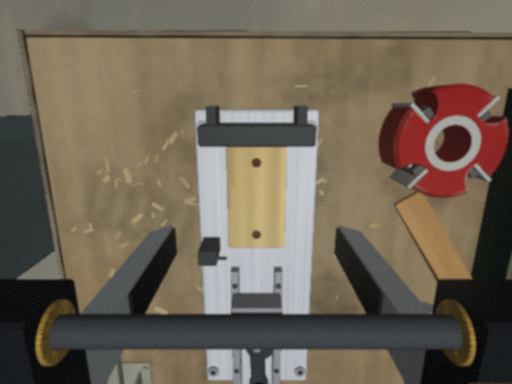

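The blank lies on the seat, dots at (256,162) and (256,234).

```bash
cat > jg.py <<'E'
from meas2 import *
th=0.0925; RJ=np.array([[np.cos(th),-np.sin(th)],[np.sin(th),np.cos(th)]]); SEAT=np.array([487.7,120.2])
def jig(p): return RJ.T@(np.asarray(p)[:2]-SEAT)
def dots(c,box,thr=110):
    x0,y0,x1,y1=box; im,d=up(c,4); g=cv2.cvtColor(im,cv2.COLOR_BGR2GRAY)
    m=np.zeros_like(g); m[y0*4:y1*4,x0*4:x1*4]=(g[y0*4:y1*4,x0*4:x1*4]<thr)*255
    cs,_=cv2.findContours(m,cv2.RETR_EXTERNAL,cv2.CHAIN_APPROX_NONE); o=[]
    for k in cs:
        a=cv2.contourArea(k)
        if a>100:
            M=cv2.moments(k); o.append(((M['m10']/M['m00']+.5)/4-.5,(M['m01']/M['m00']+.5)/4-.5,a))
    return o
E
python3 - <<'E'
from jg import *
c=load('w6')
D=dots(c,(232,152,283,244)); print(D)
P=[jig(onz(c,u,v,36)) for u,v,a in D]; print(P, np.mean(P,axis=0))
# fence
g=cv2.cvtColor(c['image'],cv2.COLOR_BGR2GRAY)
print(g[135:155,220].tolist(), g[135:155,300].tolist())
v=200; print(g[v,195:206].tolist(),g[v,308:320].tolist(), g[v,222:234].tolist(), g[v,282:292].tolist())
print(g[238:256,245].tolist())
E
```

```text
[(255.85528120713303, 234.27589163237312, 729.0), (255.82986685032137, 162.23138200183655, 907.5)]
[array([ -0.68253528, -31.96299201]), array([-0.74891101, 32.2052465 ])] [-0.71572315  0.12112724]
[68, 69, 70, 67, 67, 68, 69, 65, 68, 62, 73, 113, 166, 188, 188, 191, 192, 193, 190, 191] [70, 68, 74, 70, 71, 74, 74, 71, 66, 64, 77, 119, 170, 191, 198, 198, 193, 196, 194, 197]
[135, 123, 112, 129, 157, 186, 186, 190, 189, 191, 192] [196, 199, 200, 195, 198, 185, 160, 130, 113, 112, 110, 111] [196, 194, 193, 195, 173, 151, 142, 149, 150, 157, 161, 166] [182, 181, 183, 185, 191, 193, 196, 192, 195, 192]
[167, 167, 164, 167, 171, 166, 163, 170, 171, 170, 178, 190, 190, 190, 190, 186, 190, 189]
```

>>> send_rows(
  rows=[
    [-2,0.2,-1.5,0,0,0],
    [-6,0.6,-3,0,0,-0.5],
    [-10.5,1.1,-3,0,0,-1],
    [-15.2,1.6,-3,0,0,-1.6],
    [-20,2.1,-3,0,0,-2.2],
    [-24.8,2.7,-3,0,0,-2.8],
    [-29.6,3.2,-3,0,0,-3.5],
    [-34.2,3.7,-2,0,0,-4.2],
    [-38.5,4.2,-1,0,0,-5],
    [-42.5,4.6,0.5,0,0,-5.6],
    [-45.2,4.9,1.5,0,0,-6.1],
    [-46.2,5,1.9,0,0,-6.1],
  ],
  hand=1,
)

```text
clock: 11.5
eef_pos: [579.1, -335.2, 112.9]
eef_rot: [-3.14, -0.002, 1.768]
wrist_force: [0.4, 0.1, -0.3]
finger_gap: 93.6
```

>>> send_rows(
  rows=[
    [0,0,0,0,0,0],
    [0,0,0,0,0,0],
  ],
)

```text
clock: 11.75
eef_pos: [579.9, -333.3, 115.4]
eef_rot: [3.141, 0.0, 1.77]
wrist_force: [-1.2, -0.2, 0.8]
finger_gap: 93.8
```

Run:
```python
from jg import *
c=snap('wrist','w7'); s=read_state(); print(s['eef_pos'].round(2),s['eef_rot'].round(4),s['finger_gap'],s['wrist_force'].round(2),s['clock'])
im,d=up(c,4); hsv=cv2.cvtColor(im,cv2.COLOR_BGR2HSV)
m=cv2.inRange(hsv,(15,60,172),(27,160,255)); m=cv2.morphologyEx(m,cv2.MORPH_OPEN,np.ones((9,9))); m=cv2.morphologyEx(m,cv2.MORPH_CLOSE,np.ones((45,45)))
for cen,r,a in quadfit(d,m,14):
    if a>30000: print(cen.round(1),np.round(r[0],1),np.round(r[1],1),round(r[2],2),a)
D=dots(c,(200,120,320,270)); print(D); P=[onz(c,u,v,14) for u,v,a in D]; print(np.round(P,1),np.mean(P,axis=0))
```

```text
[ 579.99 -333.43  115.57] [3.1411e+00 4.0000e-04 1.7704e+00] 93.73108547846955 [ 0.97 -0.48 -0.12] 11.8
[ 578.5 -333.1] [ 578.4 -334.9] [49.5 89.5] 11.46 85960.0
[(289.91486710963454, 268.1360741971207, 752.5), (213.58866666666665, 267.55766666666665, 125.0), (252.8469893292683, 232.76435467479672, 656.0), (317.62364024864024, 196.88723776223776, 214.5), (252.1620425914817, 161.92474005198957, 833.5), (317.4317226890756, 160.27626050420167, 357.0), (252.20575086082414, 144.64468788181716, 1500.5), (280.68000658761525, 139.33218050065875, 126.5), (282.1, 135.06357142857144, 175.0)]
[[ 624.6 -394.    14. ]
 [ 555.4 -407.4   14. ]
 [ 584.1 -366.4   14. ]
 [ 632.7 -322.5   14. ]
 [ 571.  -303.7   14. ]
 [ 624.6 -291.4   14. ]
 [ 568.2 -289.5   14. ]
 [ 590.4 -280.5   14. ]
 [ 590.8 -276.9   14. ]] [ 593.53246391 -325.81047417   14.        ]
```

View pics/w7.png

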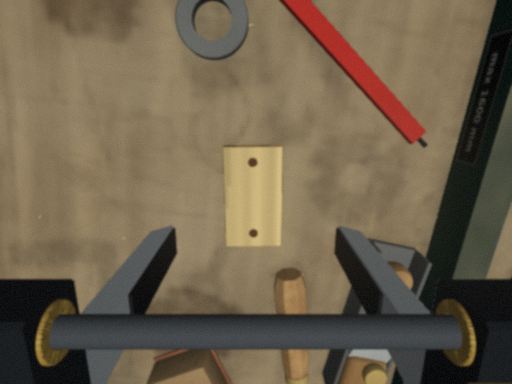

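Run:
```python
from jg import *
c=load('w7'); t=load('top0'); s=load('scene0')
for p in [(372,238),(432,262),(402,272),(290,275)]: print(p,onz(c,*p,0).round(0),onz(c,*p,50).round(0))
# plane knob: top px ~ (358,137)?, scene ~ (368,232)
im=t['image'][120:160,335:420]; cv2.imwrite('pics/pl.png',np.hstack([cv2.resize(im,(400,300)),cv2.resize(s['image'][215:275,350:430],(400,300))]))
# tool axes
yaw=1.7704; tx=np.array([np.cos(yaw),np.sin(yaw)]); ty=np.array([np.sin(yaw),-np.cos(yaw)])
d=np.array([578.0,-335.0])-np.array([579.95,-333.4]); print('shift',d@tx,d@ty)
```

```text
(372, 238) [ 697. -355.    0.] [ 674. -338.   50.]
(432, 262) [ 761. -367.    0.] [ 727. -348.   50.]
(402, 272) [ 736. -383.    0.] [ 706. -361.   50.]
(290, 275) [ 629. -408.    0.] [ 618. -382.   50.]
shift -1.1815846494686888 -2.2285326374411047
```

View pics/pl.png

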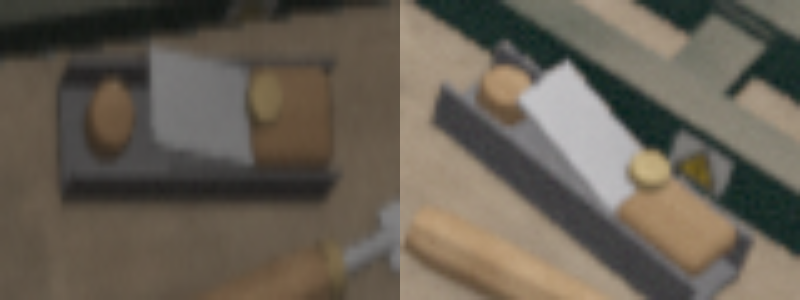

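>>> send_rows(
  rows=[
    [-0.08,-0.2,2.5,0,0,-0.2],
    [-0.08,-0.2,5.3,0,0,-0.2],
    [-0.08,-0.2,8,0,0,-0.2],
    [-0.08,-0.2,9.6,0,0,-0.2],
    [-0.08,-0.2,10.2,0,0,-0.2],
    [-0.08,-0.2,10.35,0,0,-0.2],
    [-0.08,-0.2,10.35,0,0,-0.2],
    [-0.08,-0.2,10.35,0,0,-0.2],
  ],
  hand=1,
)

```text
clock: 12.8
eef_pos: [578.2, -335.7, 12.1]
eef_rot: [3.141, 0.001, 1.773]
wrist_force: [0.3, -0.2, -0.8]
finger_gap: 94.2
```

>>> send_rows(
  rows=[
    [0,0,0,0,0,0],
    [0,0,0,0,0,0],
    [0,0,0,0,0,0],
    [0,0,0,0,0,0],
    [0,0,0,0,0,0],
    [0,0,0,0,0,0],
  ],
  hand=-1,
  grip_force=25,
)

```text
clock: 13.55
eef_pos: [577.9, -335.5, 11.4]
eef_rot: [3.142, 0.0, 1.773]
wrist_force: [0.4, -0.3, 0.2]
finger_gap: 49.5
```

Run:
```python
from jg import *
c=snap('wrist','w8'); s=read_state(); print(s['eef_pos'].round(2),s['eef_rot'].round(4),s['finger_gap'],s['wrist_force'].round(2),s['clock'])
yaw=s['eef_rot'][2]; tx=np.array([np.cos(yaw),np.sin(yaw)]); ty=np.array([np.sin(yaw),-np.cos(yaw)])
for f,box in (('w4',(225,180,290,310)),('w8',(225,180,290,310))):
    D=[q for q in dots(load(f),box) if q[2]>800]; print(f,D)
D=[q for q in dots(c,(225,175,290,310)) if q[2]>800]
P=np.array([onz(c,u,v,14)[:2] for u,v,a in D]); m=P.mean(0)-s['eef_pos'][:2]; print('obj rel tool',m@tx,m@ty)
```

```text
[ 577.91 -335.5    11.43] [-3.1416 -0.      1.773 ] 49.88129247129931 [-0.17 -0.15  0.15] 13.6
w4 [(255.14034582132564, 299.0734149855908, 1735.0), (254.94221132897604, 193.9613834422658, 2295.0)]
w8 [(255.20811682063123, 297.2199047344111, 1732.0), (254.81771290605795, 191.6993525021949, 2278.0)]
obj rel tool 0.45848063258868615 -0.40756495358445927
```

View pics/w8.png

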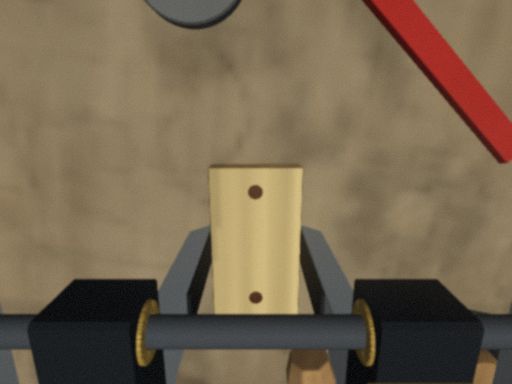

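>>> send_rows(
  rows=[
    [0,0,-3,0,0,0],
    [1,0,-8,0,0,0],
    [4.5,0,-13,0,0,0.5],
    [9.5,0.1,-16.5,0,0,1],
    [15,0.1,-17,0,0,1.7],
    [20.5,0.1,-17,0,0,2.4],
    [26,0.2,-17,0,0,3.2],
    [31.5,0.2,-17,0,0,4],
    [36.5,0.2,-17,0,0,4.8],
    [41,0.3,-17,0,0,5.5],
    [44.5,0.3,-17,0,0,6],
    [46.4,0.3,-17,0,0,6.3],
  ],
)

```text
clock: 15.1
eef_pos: [487.1, 121.2, 181.5]
eef_rot: [3.142, -0.0, 1.664]
wrist_force: [0.6, -0.4, -0.6]
finger_gap: 49.7
```

>>> send_rows(
  rows=[
    [0,0,0,0,0,0],
    [0,0,2.5,0,0,0],
    [0,0,5.5,0,0,0],
    [0,0,7.5,0,0,0],
    [0,0,8.1,0,0,0],
    [0,0,8.1,0,0,0],
    [0,0,8.1,0,0,0],
    [0,0,8.1,0,0,0],
  ],
)

```text
clock: 16.1
eef_pos: [488.0, 119.6, 101.1]
eef_rot: [3.14, -0.0, 1.663]
wrist_force: [-0.0, 0.5, -0.6]
finger_gap: 49.8
```

Run:
```python
from jg import *
c=snap('wrist','w9'); s=read_state(); print(s['eef_pos'].round(2),s['eef_rot'].round(4),s['finger_gap'],s['wrist_force'].round(2),s['clock'],'jig tcp',jig(s['eef_pos']))
g=cv2.cvtColor(c['image'],cv2.COLOR_BGR2GRAY)
for u in (205,225,300): print(u,g[135:160,u].tolist())
D=[q for q in dots(c,(225,175,290,310)) if q[2]>800]; zt=s['eef_pos'][2]-11.4+14
print(D,[jig(onz(c,u,v,zt)).round(2) for u,v,a in D])
```

```text
[487.9  119.68 100.97] [ 3.1407e+00 -1.0000e-04  1.6631e+00] 49.77576297919504 [ 0.02 -0.18 -1.26] 16.15 jig tcp [ 0.15130491 -0.54047269]
205 [70, 70, 69, 67, 73, 67, 65, 73, 71, 73, 72, 72, 70, 64, 89, 145, 187, 203, 198, 202, 205, 206, 203, 202, 208]
225 [67, 71, 74, 77, 73, 71, 72, 73, 75, 71, 70, 73, 70, 61, 73, 103, 135, 152, 152, 153, 150, 152, 151, 153, 153]
300 [79, 74, 74, 76, 76, 78, 75, 74, 78, 74, 77, 75, 77, 68, 90, 143, 184, 200, 202, 204, 201, 203, 199, 201, 202]
[(255.24147509578543, 297.383285440613, 1740.0), (254.82982084448406, 191.7834151055605, 2242.0)] [array([ -0.08, -32.42]), array([-0.31, 31.86])]
```

View pics/w9.png

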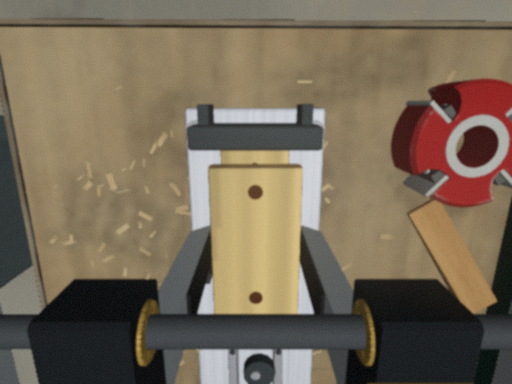

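>>> send_rows(
  rows=[
    [0.03,-0.02,1.5,0,0,0],
    [0.03,-0.02,3,0,0,0],
    [0.03,-0.02,4.3,0,0,0],
    [0.03,-0.02,4.9,0,0,0],
    [0.03,-0.02,5.15,0,0,0],
    [0.03,-0.02,5.25,0,0,0],
    [0.03,-0.02,5.25,0,0,0],
    [0.03,-0.02,5.28,0,0,0],
    [0.03,-0.02,5.28,0,0,0],
  ],
)

```text
clock: 17.27
eef_pos: [487.5, 119.9, 47.8]
eef_rot: [3.141, 0.0, 1.663]
wrist_force: [-0.4, -0.2, -0.7]
finger_gap: 49.5
```

Run:
```python
from jg import *
c=snap('scene','s9'); s=read_state(); print(s['eef_pos'].round(2),s['eef_rot'].round(4),s['finger_gap'],s['wrist_force'].round(2),s['clock'],'jig tcp',jig(s['eef_pos']))
cv2.imwrite('pics/s9z.png', cv2.resize(c['image'][90:225,130:270],None,fx=5,fy=4.4,interpolation=cv2.INTER_CUBIC))
```

```text
[487.47 119.93  47.75] [3.1414 0.     1.6631] 49.356782619760246 [ 0.28  0.36 -0.53] 17.325 jig tcp [-0.24913249 -0.24820932]
```

View pics/s9z.png

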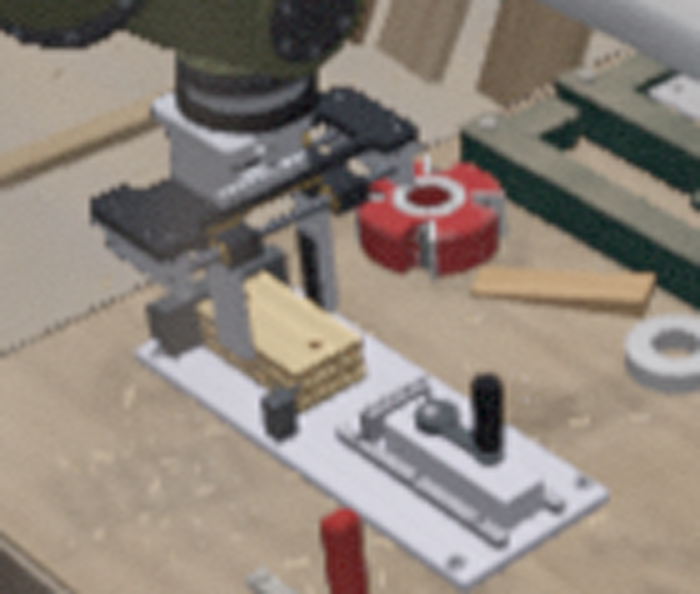

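The second blank sits flush on the first. Releasing.

>>> send_rows(
  rows=[
    [0,0,0,0,0,0],
    [0,0,0,0,0,0],
    [0,0,0,0,0,0],
    [0,0,0,0,0,0],
    [0,0,-1,0,0,0],
    [0,0,-3,0,0,0],
    [0,0,-6,0,0,0],
    [0,0,-9,0,0,0],
    [0,0,-11,0,0,0],
    [0,0,-11,0,0,0],
    [0,0,-11,0,0,0],
  ],
  hand=1,
)

```text
clock: 18.7
eef_pos: [487.1, 119.9, 157.0]
eef_rot: [-3.141, 0.0, 1.663]
wrist_force: [0.6, -0.2, 0.7]
finger_gap: 94.2
```

Run:
```python
from jg import *
c=snap('wrist','w10'); s=read_state(); print(s['eef_pos'].round(2),s['eef_rot'].round(4),s['finger_gap'],s['wrist_force'].round(2),s['clock'],'jig tcp',jig(s['eef_pos']))
D=[q for q in dots(c,(235,150,280,250)) if q[2]>300]
P=[jig(onz(c,u,v,50)) for u,v,a in D]; print(D,P,np.mean(P,axis=0))
```

```text
[487.01 119.86 156.78] [-3.1402e+00  1.0000e-04  1.6631e+00] 93.85692819388282 [ 0.3  -0.21 -0.1 ] 18.75 jig tcp [-0.71444865 -0.27769878]
[(255.72761337432746, 228.77635792979757, 650.5), (255.51939484126984, 158.86443452380954, 840.0)] [array([ -0.61197231, -31.90731163]), array([-0.82993141, 32.2226952 ])] [-0.72095186  0.15769178]
```

View pics/w10.png

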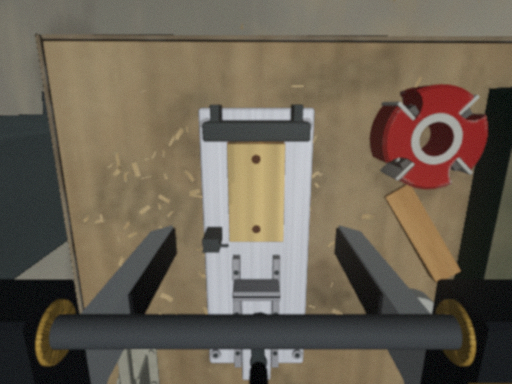

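Both blanks measure at jig (−0.7, +0.15) mm — stacked flush. Now to the handle, with the jaws turned along the jig's y.

>>> send_rows(
  rows=[
    [-1.7,0,0,0,0,9],
    [-3.5,0,0,0,0,18],
    [-5.2,0,0,0,0,27],
    [-7,0,0,0,0,36],
    [-8.8,0,0,0,0,45],
    [-10.5,0,0,0,0,54],
    [-12.2,0.1,0,0,0,63],
    [-14,0.1,0,0,0,72],
    [-15.8,0.1,0,0,0,81],
    [-17.5,0.1,0,0,0,90],
    [-17.5,0.1,0,0,0,90],
    [-17.5,0.1,0,0,0,90],
  ],
  hand=1,
)

```text
clock: 20.25
eef_pos: [504.3, -53.8, 157.2]
eef_rot: [-3.141, 0.001, 0.096]
wrist_force: [0.8, 0.5, -0.1]
finger_gap: 93.7
```

Run:
```python
from jg import *
c=snap('wrist','w11'); t=snap('top','t11'); s=read_state(); print(s['eef_pos'].round(2),s['eef_rot'].round(4),s['finger_gap'],s['wrist_force'].round(2),s['clock'],'jig tcp',jig(s['eef_pos']))
```

```text
[504.43 -53.62 157.42] [-3.1414e+00  4.0000e-04  9.5200e-02] 94.12823076400154 [-0.3   0.08  0.25] 20.35 jig tcp [   0.60478253 -174.62412046]
```

View pics/w11.png

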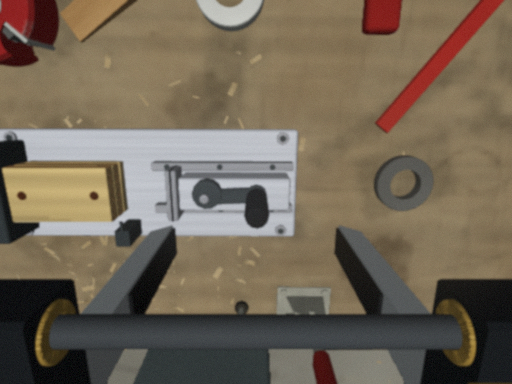

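Run:
```python
from jg import *
c=load('w11')
def w(j,z): return np.r_[SEAT+RJ@np.array(j),z]
for v in (0,0.05,0.1): 
    j=(45*np.sin(v),-130-45*np.cos(v)); print(v,proj(c,w(j,115)).round(1),proj(c,w(j,60)).round(1))
im,d=up(c,4); g=cv2.cvtColor(im,cv2.COLOR_BGR2GRAY)
m=np.zeros_like(g); m[170*4:245*4,230*4:290*4]=(g[170*4:245*4,230*4:290*4]<70)*255
m=cv2.morphologyEx(m,cv2.MORPH_OPEN,np.ones((31,31)))
cs,_=cv2.findContours(m,cv2.RETR_EXTERNAL,cv2.CHAIN_APPROX_NONE)
for k in cs:
    if cv2.contourArea(k)>2000: print(np.array(cv2.boundingRect(k))/4, cv2.contourArea(k)/16, cv2.fitEllipse(k))
cv2.imwrite('pics/w11z.png',cv2.resize(c['image'][150:250,170:310],None,fx=5,fy=5,interpolation=cv2.INTER_CUBIC))
```

```text
0 [255.6 220.4] [255.5 198.4]
0.05 [255.5 217.4] [255.5 195.9]
0.1 [255.3 214.3] [255.3 193.3]
[245.5  187.5   22.25  39.25] 749.5625 ((1025.071533203125, 828.241455078125), (91.53204345703125, 170.1580047607422), 176.6270294189453)
```

View pics/w11z.png

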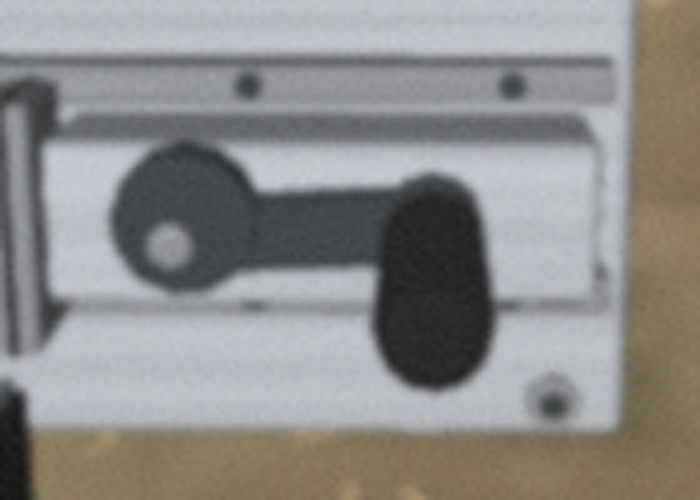

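The handle's top is at about (256.6, 215.7), i.e. jig ≈ (2.8, −175.3): lever open at ≈0.06 rad. Descending round it and gripping.

>>> send_rows(
  rows=[
    [0.1,0,1.5,0,0,0.1],
    [0.22,0,3.5,0,0,0.1],
    [0.22,0,5.5,0,0,0.1],
    [0.22,0,7,0,0,0.1],
    [0.22,0,7.6,0,0,0.1],
    [0.22,0,7.65,0,0,0.1],
    [0.22,0,7.65,0,0,0.1],
  ],
  hand=1,
)

```text
clock: 21.22
eef_pos: [507.1, -54.1, 81.7]
eef_rot: [3.141, -0.001, 0.091]
wrist_force: [-0.3, -0.2, 0.0]
finger_gap: 93.9
```

Run:
```python
from jg import *
c=snap('wrist','w12'); s=read_state(); print(s['eef_pos'].round(2),s['eef_rot'].round(4),s['finger_gap'],s['wrist_force'].round(2),s['clock'],'jig tcp',jig(s['eef_pos']))
```

```text
[507.03 -54.07  81.69] [ 3.1413e+00 -9.0000e-04  9.0600e-02] 94.0400885389008 [ 0.5   0.18 -0.06] 21.275 jig tcp [   3.15363115 -175.31021612]
```

View pics/w12.png

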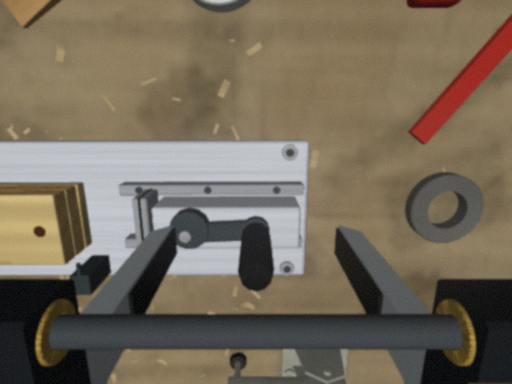

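The handle stands between the open fingers at (256,271); closing on it.

>>> send_rows(
  rows=[
    [0.1,0,0,0,0,0],
    [0.1,0,0,0,0,0],
    [0.1,0,0,0,0,0],
    [0.1,0,0,0,0,0],
    [0.1,0,0,0,0,0],
    [0.1,0,0,0,0,0],
    [0.1,0,0,0,0,0],
    [0.1,0,0,0,0,0],
    [0.1,0,0,0,0,0],
  ],
  hand=-1,
  grip_force=40,
)

```text
clock: 22.4
eef_pos: [507.8, -54.1, 81.2]
eef_rot: [3.141, -0.0, 0.091]
wrist_force: [0.8, -1.7, 0.1]
finger_gap: 17.1
```

Run:
```python
from jg import *
c=snap('wrist','w13'); s=read_state(); print(s['eef_pos'].round(2),s['eef_rot'].round(4),s['finger_gap'],s['wrist_force'].round(2),s['clock'],'jig tcp',jig(s['eef_pos']))
```

```text
[507.77 -54.08  81.17] [ 3.1414e+00 -1.0000e-04  9.0500e-02] 17.30266534079278 [-0.58 -1.71 -0.46] 22.45 jig tcp [   3.88990672 -175.39149591]
```

View pics/w13.png

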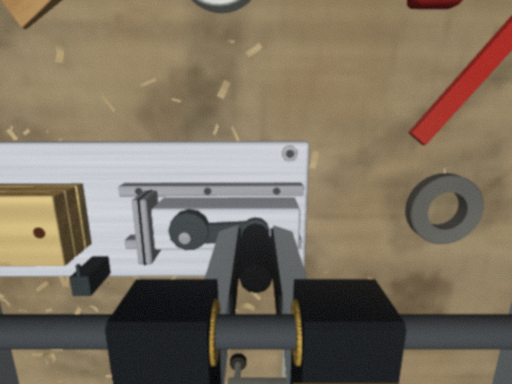

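>>> send_rows(
  rows=[
    [0,-0.4,0,0,0,0],
    [0,-1.1,0,0,0,0],
    [0,-1.9,0,0,0,0],
    [0,-2.7,0,0,0,0],
    [0,-3.5,0,0,0,0],
    [0,-4.2,0,0,0,0],
    [0,-4.7,0,0,0,0],
    [0,-4.95,0,0,0,0],
    [0,-4.95,0,0,0,0],
    [0,-4.95,0,0,0,0],
    [0,-4.95,0,0,0,0],
  ],
)

```text
clock: 23.82
eef_pos: [503.3, -4.8, 81.1]
eef_rot: [-3.142, -0.0, 0.09]
wrist_force: [0.3, -3.1, 1.5]
finger_gap: 17.1
```

Run:
```python
from jg import *
c=snap('wrist','w14'); t=snap('top','t14'); sc=snap('scene','s14'); s=read_state(); print(s['eef_pos'].round(2),s['eef_rot'].round(4),s['finger_gap'],s['wrist_force'].round(2),s['clock'],'jig tcp',jig(s['eef_pos']))
a=cv2.resize(c['image'][120:320,20:310],None,fx=2.7,fy=2.7,interpolation=cv2.INTER_CUBIC); cv2.imwrite('pics/w14z.png',a)
cv2.imwrite('pics/s14z.png', cv2.resize(sc['image'][90:225,130:270],None,fx=5,fy=4.4,interpolation=cv2.INTER_CUBIC))
```

```text
[503.26  -4.74  81.14] [3.1416 0.     0.0904] 17.30038078245255 [ 0.11 -2.63  1.13] 23.975 jig tcp [   3.95790679 -125.84368882]
```

View pics/w14z.png

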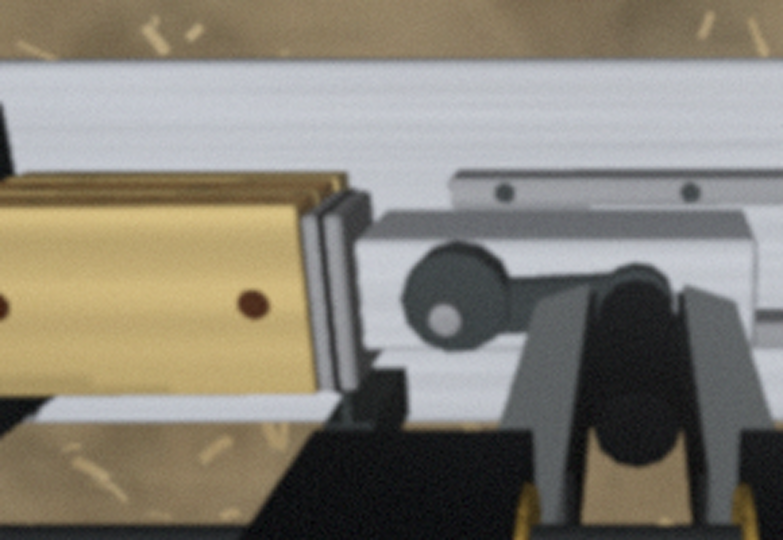

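View pics/s14z.png

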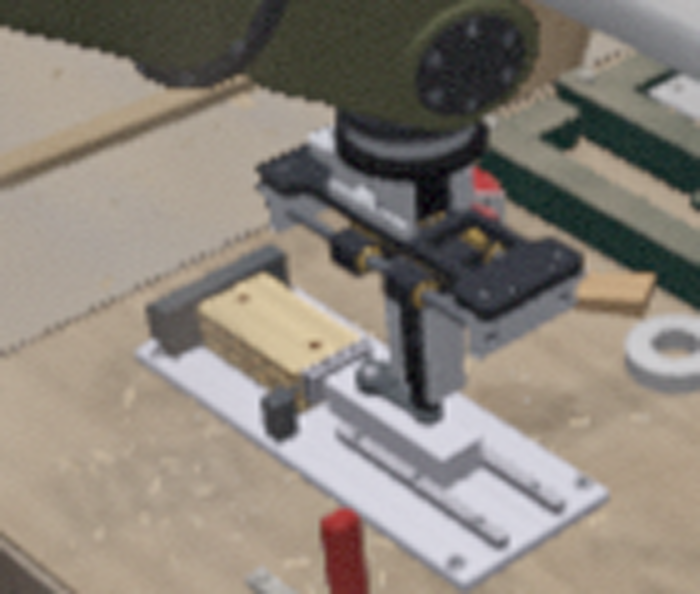

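Run:
```python
from jg import *
c=load('w14')
for n,p,z in [('line top end',(318,200),52),('line mid',(330,300),52),('line near end',(345,390),52),('ptr tip',(346,395),46),('ptr tip z36',(346,395),36),('foot face/blank edge',(311,300),52),('foot back',(347,300),52),('blank edge',(306,300),50)]:
    u,v=20+p[0]/2.7,120+p[1]/2.7; print(n,jig(onz(c,u,v,z)).round(1))
# the hinge disc center zoom (457,297) z~61
for z in (56,61): print('hinge',jig(onz(c,20+457/2.7,120+297/2.7,z)).round(1))
sc=load('s14'); cv2.imwrite('pics/s14y.png', cv2.resize(sc['image'][150:190,170:235],None,fx=12,fy=12,interpolation=cv2.INTER_CUBIC))
cv2.imwrite('pics/w14y.png',cv2.resize(c['image'][180:290,110:200],None,fx=8,fy=5.4,interpolation=cv2.INTER_CUBIC))
```

```text
line top end [ 26.2 -51.1]
line mid [  0.9 -51.5]
line near end [-23.2 -53. ]
ptr tip [-27.8 -51. ]
ptr tip z36 [-33.1 -47.3]
foot face/blank edge [  0.9 -46.9]
foot back [  0.9 -55.7]
blank edge [  0.2 -44.9]
hinge [  3.3 -83.4]
hinge [  5.2 -84.5]
```

View pics/s14y.png

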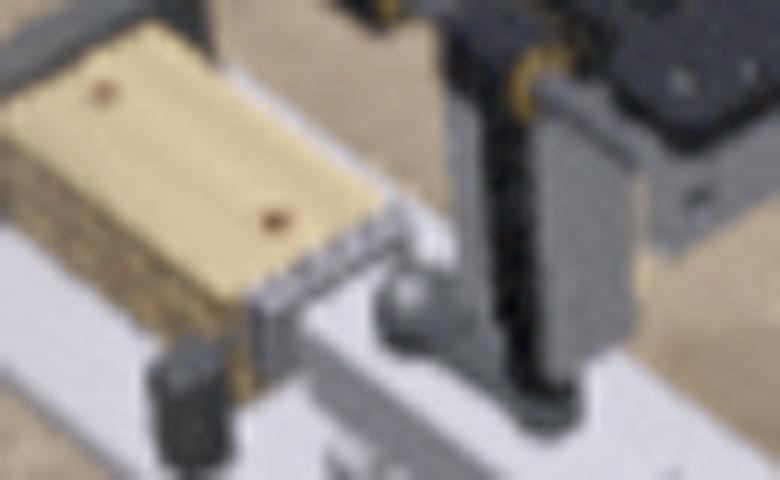

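View pics/w14y.png

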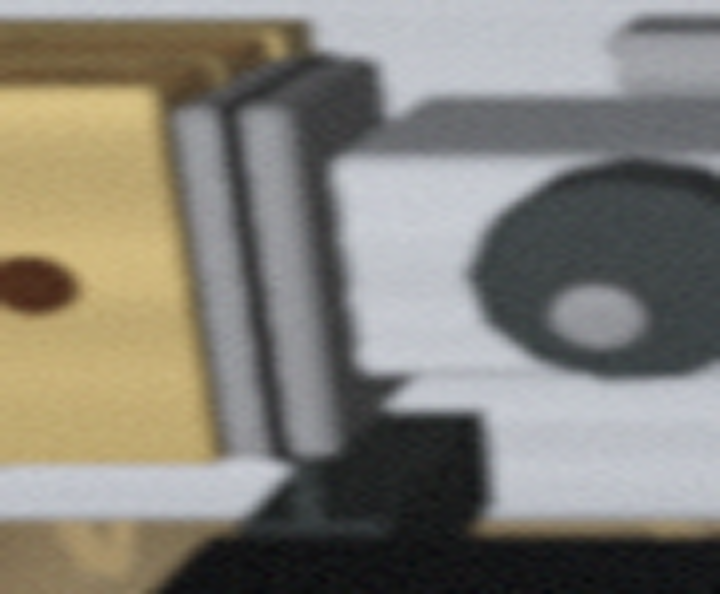

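Run:
```python
from jg import *
c=load('w14')
for z in (58,61,64): print('pin w14',z,jig(onz(c,20+445/2.7,120+320/2.7,z)).round(1), 'w11', jig(onz(load('w11'),170+170/5,150+245/5,z)).round(1))
# foot edges at row-wise: corners of foot top (z=52) picks in w14y zoom: (175,105),(380,... ) 
for p in [(182,105),(225,460),(240,105),(280,455)]:
    print(p,jig(onz(c,110+p[0]/8,180+p[1]/5.4,52)).round(1))
# handle top in w13/w14
for f,p in (('w14',(637,430)),): print(jig(onz(c,20+p[0]/2.7,120+p[1]/2.7,115)).round(1))
# blank top corners z=50
for p in [(155,85),(215,462)]: print('blank',jig(onz(c,110+p[0]/8,180+p[1]/5.4,50)).round(1))
```

```text
pin w14 58 [ -1.8 -80.6] w11 [  -1.3 -130.5]
pin w14 61 [ -0.5 -81.3] w11 [  -0.4 -131. ]
pin w14 64 [  0.8 -82. ] w11 [   0.5 -131.5]
(182, 105) [ 22.7 -47.5]
(225, 460) [-23.8 -46.4]
(240, 105) [ 22.6 -52.1]
(280, 455) [-23.1 -51.1]
[   1.7 -126.2]
blank [ 24.6 -44.8]
blank [-25.1 -44.7]
```

The foot's line meets the pointer (line at jig y ≈ −51 with the ≈−1 mm camera bias also seen on the pin; leg ≈ 49.7 mm). Swinging the first half of the arc.

>>> send_rows(
  rows=[
    [0.27,-0.05,0,0,0,0],
    [0.49,-0.1,0,0,0,0],
    [0.71,-0.15,0,0,0,0],
    [0.93,-0.23,0,0,0,0],
    [1.14,-0.3,0,0,0,0],
    [1.35,-0.39,0,0,0,0],
    [1.56,-0.48,0,0,0,0],
    [1.76,-0.58,0,0,0,0],
    [1.95,-0.7,0,0,0,0],
    [2.14,-0.82,0,0,0,0],
    [2.14,-0.82,0,0,0,0],
    [2.14,-0.82,0,0,0,0],
  ],
)

```text
clock: 25.48
eef_pos: [524.3, 5.5, 81.2]
eef_rot: [3.142, -0.001, 0.091]
wrist_force: [4.6, -4.4, -0.2]
finger_gap: 17.4
```

Run:
```python
from jg import *
c=snap('wrist','w15'); s=read_state(); print(s['eef_pos'].round(2),s['eef_rot'].round(4),s['finger_gap'],s['wrist_force'].round(2),s['clock'],'jig tcp',jig(s['eef_pos']))
a=cv2.resize(c['image'][120:320,20:310],None,fx=2.7,fy=2.7,interpolation=cv2.INTER_CUBIC); cv2.imwrite('pics/w15z.png',a)
```

```text
[524.27   5.55  81.23] [ 3.1416e+00 -1.0000e-03  9.0600e-02] 17.242078035441008 [ 4.65 -3.94 -0.42] 25.525 jig tcp [  25.82077007 -117.53361802]
```

View pics/w15z.png

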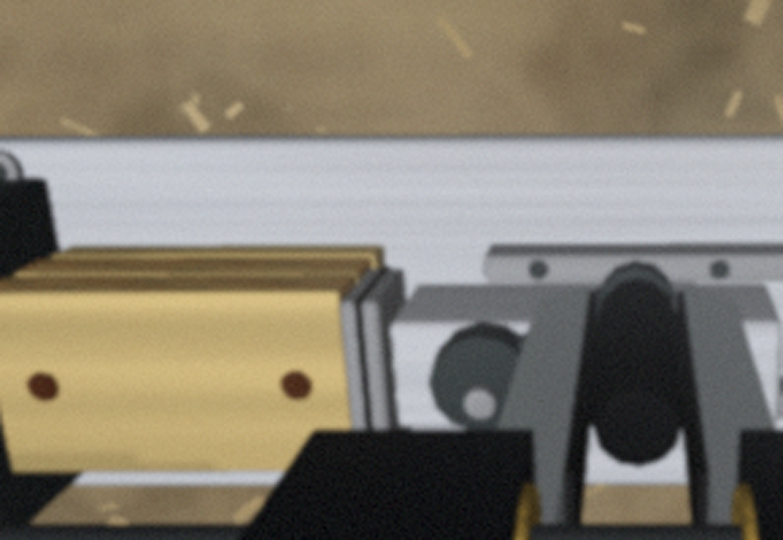

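Run:
```python
from jg import *
c=load('w15')
def pin(c,box,thr=120):
    im,d=up(c,4); g=cv2.cvtColor(im,cv2.COLOR_BGR2GRAY); x0,y0,x1,y1=box
    sub=g[y0*4:y1*4,x0*4:x1*4]; m=(sub>thr).astype(np.uint8)*255
    cs,_=cv2.findContours(m,cv2.RETR_EXTERNAL,cv2.CHAIN_APPROX_NONE); o=[]
    for k in cs:
        if 300<cv2.contourArea(k)<4000:
            M=cv2.moments(k); o.append((x0+(M['m10']/M['m00']+.5)/4-.5,y0+(M['m01']/M['m00']+.5)/4-.5,cv2.contourArea(k)))
    return o
for f,b in (('w14',(176,230,194,246)),('w15',(188,262,205,276)),('w11',(198,193,210,205))):
    cc=load(f); r=pin(cc,b); print(f,r,[jig(onz(cc,u,v,61)).round(2) for u,v,a in r])
# foot line at z=52 for w15: zoom (362,350)
print(jig(onz(c,20+365/2.7,120+370/2.7,52)), 'face',jig(onz(c,20+350/2.7,120+370/2.7,52)),'blank edge',jig(onz(c,20+343/2.7,120+370/2.7,50)))
D=[q for q in dots(c,(25,255,140,275)) if q[2]>800]; P=[jig(onz(c,u,v,50)) for u,v,a in D]; print(P,np.mean(P,axis=0))
c4=load('w14'); D=[q for q in dots(c4,(5,225,125,242)) if q[2]>800]; P=[jig(onz(c4,u,v,50)) for u,v,a in D]; print(P)
```

```text
w14 [(184.16836019621584, 238.02303784162578, 1427.0)] [array([ -0.18, -80.94])]
w15 [(196.998833592535, 269.22942586832556, 1286.0)] [array([ -0.21, -79.67])]
w11 [(203.30018567059852, 198.6551987767584, 763.0)] [array([-1.2000e-01, -1.3042e+02])]
[  4.0823235  -50.17341051] face [  4.08813449 -46.43270648] blank edge [  3.10736719 -43.96043699]
[array([-1.10662035, 32.62197378]), array([ -0.84493952, -31.52586395])] [-0.97577993  0.54805491]
[array([-1.05428603, 32.66501143]), array([ -0.76402916, -31.49839986])]
```

Pin tracking gives leg ≈ 50.7 mm, lever ≈ 0.6 rad. Continuing the arc.

>>> send_rows(
  rows=[
    [0.18,-0.13,0,0,0,0],
    [0.36,-0.27,0,0,0,0],
    [0.53,-0.42,0,0,0,0],
    [0.69,-0.58,0,0,0,0],
    [0.84,-0.74,0,0,0,0],
    [0.98,-0.92,0,0,0,0],
    [1.12,-1.1,0,0,0,0],
    [1.25,-1.28,0,0,0,0],
    [1.25,-1.28,0,0,0,0],
    [1.25,-1.28,0,0,0,0],
    [1.25,-1.28,0,0,0,0],
  ],
)

```text
clock: 26.9
eef_pos: [535.9, 19.5, 81.3]
eef_rot: [-3.141, -0.002, 0.09]
wrist_force: [6.4, -3.2, -1.7]
finger_gap: 17.2
```

Run:
```python
from jg import *
c=snap('wrist','w16'); sc=snap('scene','s16'); s=read_state(); print(s['eef_pos'].round(2),s['eef_rot'].round(4),s['finger_gap'],s['wrist_force'].round(2),s['clock'],'jig tcp',jig(s['eef_pos']))
a=cv2.resize(c['image'][120:320,20:310],None,fx=2.7,fy=2.7,interpolation=cv2.INTER_CUBIC); cv2.imwrite('pics/w16z.png',a)
cv2.imwrite('pics/s16z.png', cv2.resize(sc['image'][110:220,140:260],None,fx=6,fy=5.4,interpolation=cv2.INTER_CUBIC))
```

```text
[535.88  19.55  81.28] [-3.1415e+00 -1.9000e-03  9.0500e-02] 16.98154149142517 [ 7.21 -3.52 -2.4 ] 27.0 jig tcp [  38.6739267  -104.67207099]
```

View pics/w16z.png

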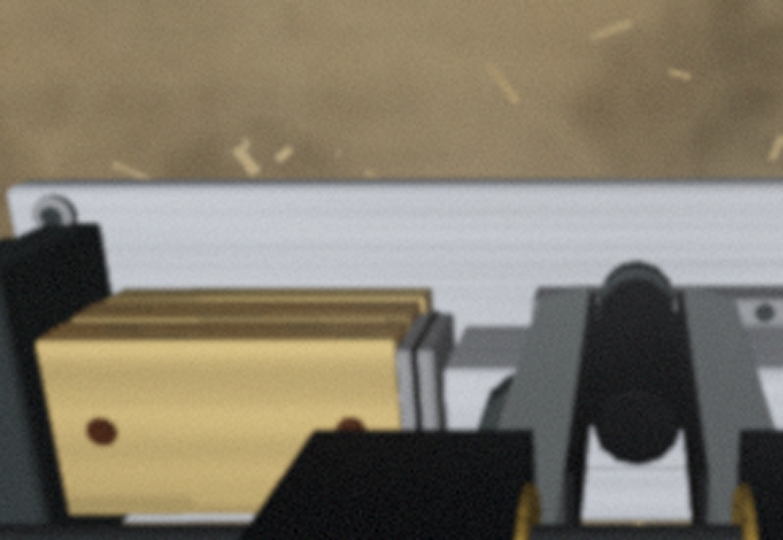

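View pics/s16z.png

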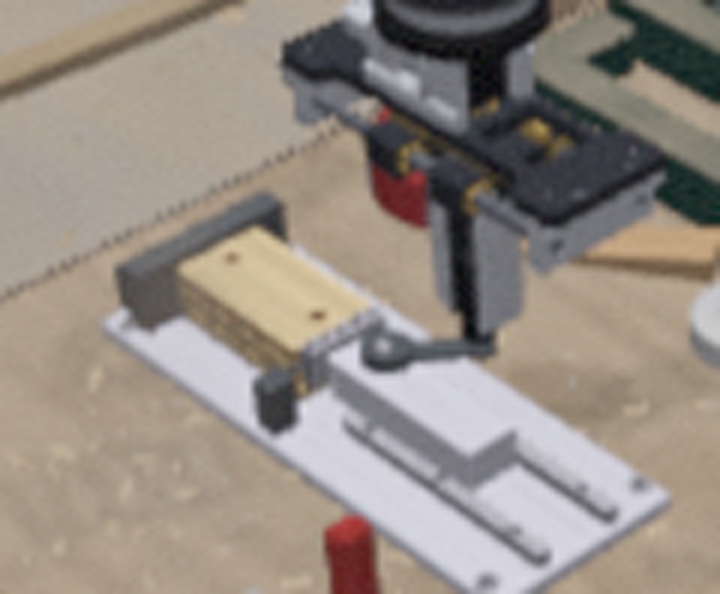

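Run:
```python
from jg import *
from scipy.ndimage import gaussian_filter1d
def line(f,rows,u0,u1):
    c=load(f); im=cv2.cvtColor(cv2.resize(c['image'],None,fx=4,fy=4,interpolation=cv2.INTER_CUBIC),cv2.COLOR_BGR2GRAY).astype(float)
    out=[]
    for v in rows:
        p=gaussian_filter1d(im[v*4+2-6:v*4+2+6].mean(0),2); 
        seg=p[u0*4:u1*4]; k=u0*4+int(seg.argmin()); u=(k+.5)/4-.5
        out.append(np.r_[u,jig(onz(c,u,v+0.5-0.5,52))])
    return np.array(out).round(2)
print('w14'); print(line('w14',(215,225,235,245),136,148))
print('w15'); print(line('w15',(240,250,260,270),150,160))
print('w16'); print(line('w16',(255,262,268,275),170,180))
c=load('w16'); g=cv2.cvtColor(c['image'],cv2.COLOR_BGR2GRAY); print(g[262,160:190].tolist())
c=load('w15'); g=cv2.cvtColor(c['image'],cv2.COLOR_BGR2GRAY); print(g[255,145:172].tolist())
```

```text
w14
[[139.62  12.13 -50.89]
 [140.62   5.22 -50.88]
 [141.62  -1.81 -50.87]
 [142.62  -8.96 -50.86]]
w15
[[152.88  16.46 -49.67]
 [153.62   9.24 -49.56]
 [154.62   1.89 -49.61]
 [155.62  -5.59 -49.67]]
w16
[[173.12  18.43 -49.47]
 [173.62  13.26 -49.45]
 [174.12   8.77 -49.49]
 [174.62   3.47 -49.47]]
[166, 164, 167, 166, 164, 163, 147, 137, 145, 152, 154, 142, 119, 78, 66, 103, 137, 151, 146, 143, 127, 100, 71, 80, 131, 180, 197, 203, 200, 202]
[184, 175, 161, 149, 147, 150, 148, 135, 101, 67, 83, 125, 147, 151, 153, 138, 116, 90, 68, 81, 134, 176, 192, 198, 198, 195, 195]
```

Run:
```python
from jg import *
c=load('s16')
cv2.imwrite('pics/s16y.png', cv2.resize(c['image'][160:185,190:230],None,fx=18,fy=18,interpolation=cv2.INTER_CUBIC))
```

```text
(no output)
```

View pics/s16y.png

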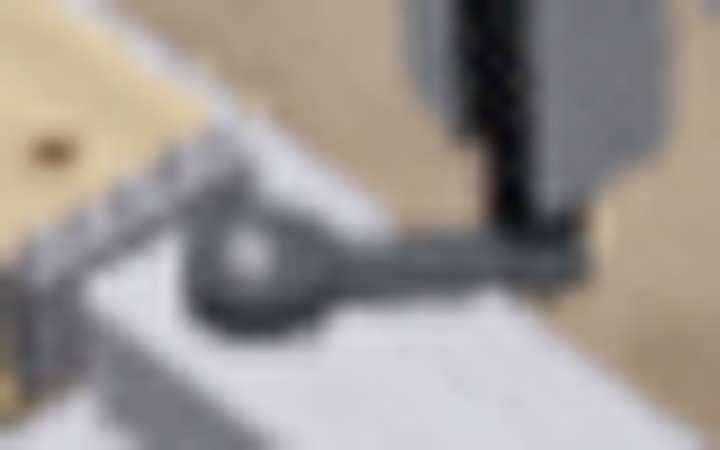

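Run:
```python
from jg import *
c=load('s16')
a=jig(onz(c,190+248/18-.5,160+255/18-.5,62)); 
for z in (58,60): 
  b=jig(onz(c,190+540/18-.5,160+255/18-.5,z)); d=b-a; print(a,b,np.linalg.norm(d),np.arctan2(d[0],-d[1]))
```

```text
[ -0.59302792 -81.21372105] [  34.24095491 -109.22833175] 44.701507504729044 0.8934800961219782
[ -0.59302792 -81.21372105] [  32.86747246 -110.85919911] 44.70413242146319 0.8457788907817118
```

>>> send_rows(
  rows=[
    [0.06,-0.08,0,0,0,0],
    [0.12,-0.16,0,0,0,0],
    [0.12,-0.16,0,0,0,0],
    [0.12,-0.16,0,0,0,0],
    [0.12,-0.16,0,0,0,0],
  ],
)

```text
clock: 27.62
eef_pos: [536.8, 21.2, 81.3]
eef_rot: [-3.141, -0.002, 0.091]
wrist_force: [4.6, -3.5, -1.1]
finger_gap: 17.5
```

```bash
cat > leg.py <<'E'
from jg import *
from scipy.ndimage import gaussian_filter1d
def line(c,rows,u0,u1):
    im=cv2.cvtColor(cv2.resize(c['image'],None,fx=4,fy=4,interpolation=cv2.INTER_CUBIC),cv2.COLOR_BGR2GRAY).astype(float)
    out=[]
    for v in rows:
        p=gaussian_filter1d(im[v*4+2-6:v*4+2+6].mean(0),2); 
        seg=p[u0*4:u1*4]; k=u0*4+int(seg.argmin()); u=(k+.5)/4-.5
        out.append(np.r_[u,jig(onz(c,u,v,52))])
    return np.array(out).round(2)
E
python3 - <<'E'
from leg import *
c=snap('wrist','w17'); s=read_state(); print(s['eef_pos'].round(2),s['eef_rot'].round(4),s['finger_gap'],s['wrist_force'].round(2),s['clock'],'jig tcp',jig(s['eef_pos']))
print(line(c,(257,262,268,275),172,184))
g=cv2.cvtColor(c['image'],cv2.COLOR_BGR2GRAY); print(g[265,160:195].tolist())
cv2.imwrite('pics/w17z.png',cv2.resize(c['image'][120:320,20:310],None,fx=2.7,fy=2.7,interpolation=cv2.INTER_CUBIC))
E
```

```text
[536.82  21.23  81.28] [-3.1415e+00 -1.6000e-03  9.0500e-02] 16.944099064716 [ 6.21 -2.15 -1.31] 27.675 jig tcp [  39.77172366 -103.08914195]
[[175.62  18.04 -49.46]
 [175.88  14.34 -49.38]
 [176.62   9.85 -49.59]
 [176.88   4.55 -49.42]]
[164, 168, 167, 168, 162, 167, 166, 163, 157, 148, 143, 152, 149, 150, 134, 99, 66, 80, 122, 146, 149, 147, 132, 111, 86, 83, 114, 161, 188, 199, 201, 202, 199, 201, 200]
```

View pics/w17z.png

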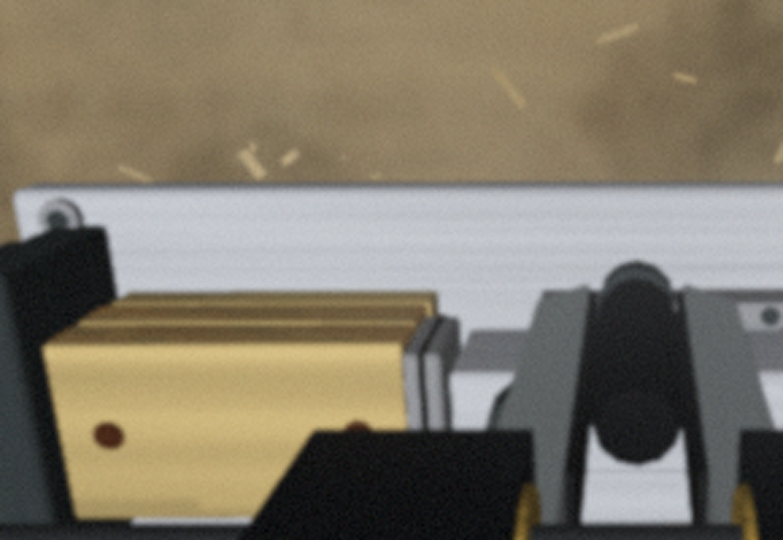

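>>> send_rows(
  rows=[
    [0.03,-0.05,0,0,0,0],
    [0.07,-0.09,0,0,0,0],
    [0.07,-0.09,0,0,0,0],
    [0.07,-0.09,0,0,0,0],
    [0.07,-0.09,0,0,0,0],
    [0.07,-0.09,0,0,0,0],
  ],
)

```text
clock: 28.42
eef_pos: [537.4, 22.2, 81.3]
eef_rot: [-3.141, -0.001, 0.091]
wrist_force: [5.6, -2.1, -0.8]
finger_gap: 17.4
```

Run:
```python
from leg import *
c=snap('wrist','w18'); sc=snap('scene','s18'); s=read_state(); print(s['eef_pos'].round(2),s['eef_rot'].round(4),s['finger_gap'],s['wrist_force'].round(2),s['clock'],'jig tcp',jig(s['eef_pos']))
print(line(c,(257,262,268,275),172,184))
D=[q for q in dots(c,(45,270,75,295)) if q[2]>800]; print('blank far dot',[jig(onz(c,u,v,50)).round(2) for u,v,a in D])
hy=jig(s['eef_pos'])[1]+0.5; leg=100+line(c,(257,262,268,275),172,184)[:,2].mean()+0.4; print('leg',leg,'v',np.arccos((-130+leg-hy)/45))
cv2.imwrite('pics/s18z.png', cv2.resize(sc['image'][110:220,140:260],None,fx=6,fy=5.4,interpolation=cv2.INTER_CUBIC))
cv2.imwrite('pics/w18z.png',cv2.resize(c['image'][120:320,20:310],None,fx=2.7,fy=2.7,interpolation=cv2.INTER_CUBIC))
```

```text
[537.33  22.2   81.23] [-3.1414e+00 -1.3000e-03  9.0500e-02] 17.33431692419959 [ 5.56 -3.19  0.03] 28.525 jig tcp [  40.36446905 -102.16028512]
[[176.88  18.64 -49.38]
 [177.38  14.94 -49.48]
 [177.88  10.45 -49.53]
 [178.38   5.16 -49.53]]
blank far dot [array([-1.04, 32.76])]
leg 50.92 v 1.0451362059549738
```

View pics/w18z.png

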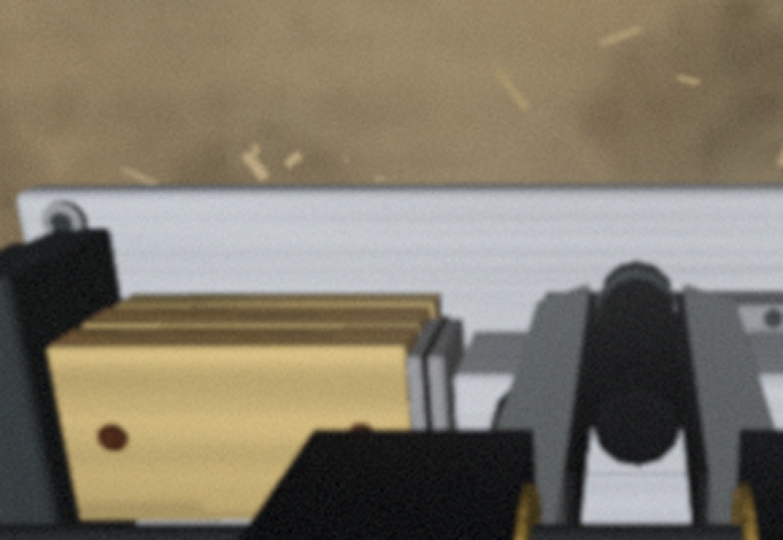

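View pics/s18z.png

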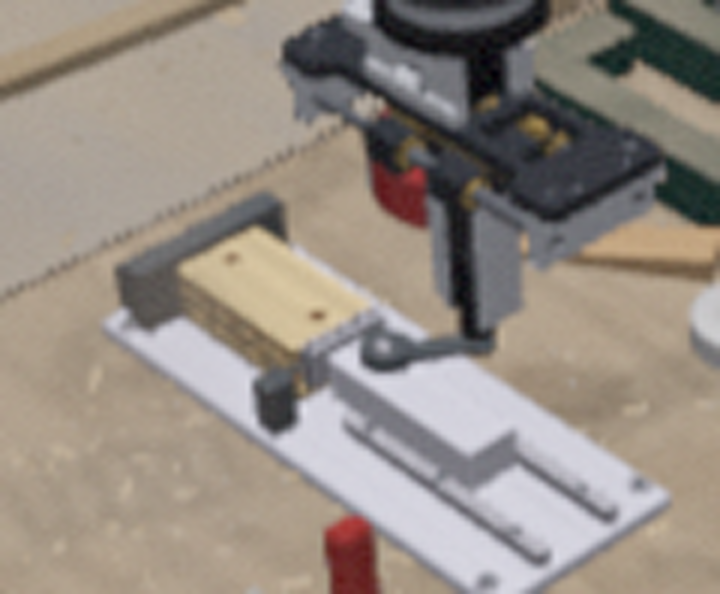

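The last views show the foot's line at the pointer (line at jig y ≈ −49.5, so leg ≈ 50.9 mm). The lever is swung to the +x side (≈1.04 rad), the pile is flush, and the handle is gripped at (637,430) in the wrist zoom. Handing in.

Run:
```python
from cell import read_state, sign_off
s=read_state(); print(s['clock'],s['finger_gap'],s['wrist_force'].round(1),abs(s['qd']).max())
print(sign_off())
```

```text
28.525 17.33431692419959 [ 5.6 -3.2  0. ] 0.0013927774696625855
the job is handed in; nothing more can be done
None
```

I stacked both blanks on the seat, pushed the leg to its mark by the handle, swung the lever closed along its arc, and handed in at 28.5 s still gripping the handle with 40 N commanded. The sign-off reports no verdict, so the figures below are my own readings.

**Last checks**
- **Blanks:** after release, each blank measured at about (−0.7, +0.15) mm from the seat centre, so they lie flush with each other. In the final view the visible dot on the upper blank showed no sign that it had moved.
- **Leg:** about 50.9 mm, read from the dark line and the hinge pin in the wrist camera.
- **Lever:** about 1.04 rad, worked out from the handle and hinge positions. Fingers at a 17.3 mm gap on the handle, arm at rest.

**Readings that disagreed**
- **Lever angle:** a coarse reading from the scene camera, taken before the last two small moves, gave 0.85–0.89 rad. My handle-and-hinge estimate at that point was 0.98. I relied on the latter because the scene picture is only good to about 2 mm per pixel.
- **Handle position:** the tool's x reading was about 1.4 mm larger than the handle position implied by the lever geometry.
- **Lever stop:** the side force dropped at the end but did not reverse, so I cannot say for certain that the lever is hard against its stop.

I never moved anything near the bystanders, but I did not measure their positions again afterwards.

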